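Put the cocoa shaker back together

ROBOT

A 6-joint arm with a two-finger parallel gripper is mounted at the origin on a cart in front of the work surface, level with it; the furniture and walls round the work are solid. World frame = base frame: x ahead of the robot, y to its left, z up, the work surface at z = 0. Lengths are in mm, angles in degrees, forces in N, time in s.
With the tool pointing down it reaches from about 325 to 850 mm from the base axis. Payload 15.5 kg.
Tool frame: the origin (TCP) lies on the centre line of the jaws, within the pads' length; the fingertips stand ahead of it and the grasp point (between the pads) is the TCP (r.finger_overhang is the y of the fingertips in the tool frame, in mm); y points along the fingers, z is the direction in which the jaws open and shut, and the axes are right-handed (so a half turn about y gives the same grasp; the last joint's range is limited). The gripper opens to 91 mm and grips with 3 to 60 N. Pads are 32 mm wide; open, the fingers measure 118 mm over their backs; the gripper's body (76 mm by 178 mm) begins 60 mm behind the grasp point.
Start: joints at [-5.472, 28.281, 77.091, -0, 74.628, -5.472], TCP at [625.001, 0.003, 206.415] pointing down, gripper open.
Joint ranges: [-166.48, 166.48], [-47.26, 123.95], [12.59, 153.08], [-70.14, 250.14], [6.76, 159.57], [-176.63, 176.63]. Speed limits (degrees/s): [108.29, 108.29, 147.25, 172.46, 172.46, 172.46].

INTERFACE

Orientations are given as [roll, pitch, yaw] about the fixed x, y, z axes, in that order (R = Rz(yaw) Ry(pitch) Rx(roll)).
In Python, from cell import monitor, grab_frame, job, r gives the robot as it stands. The module is installed in compiled form; this text tells all that it offers.
- The arm moves only by the tool step_arm, never from a script. Its argument "plan" is a list of rows, each an object of numbers: "tx", "ty", "tz": the shift along the tool's x, y, z in m; "rx", "ry", "rz": the turn, a rotation vector about the tool's x, y, z in degrees; "gripper": the opening in per cent of the stroke, from 0 (shut) to 100 (fully open). A call has 1 to 12 rows; each row shifts and turns the commanded pose from where the row before left it, along the tool's axes as they then stand; what a row does not reach is not made up. A row lasts 1/8 s, in which the tool goes at most 62.5 mm and 10.7 degrees, less where a joint would pass 70% of its speed; a pose out of reach is approached as far as the arm can. A call with a gripper value outside its range is refused whole. The fingers move at their own pace and stop on an object; "newtons" is the grip in N (left out, the last holds). Time passes only in rows, so rows that do not move let the fingers close. It gives the time, the measured TCP pose, the force and the opening at its end, in the units of the state.
- monitor.observe(): the state, without advancing time (a new reading comes with each control period).
- grab_frame(name): name is "scene" or "side" or "wrist"; returns a dict with "img" (384x512x3 uint8, blue, green, red), "fx", "fy", "cx", "cy" (pixels), "R" (3x3) and "t" (3): a world point X has camera coordinates R X + t. Camera axes: x right, y down, z forward; pixel columns grow to the right and rows downward; lengths in mm; the calibration is good to about 2 mm. A picture is of the moment at which its call begins. There is no depth.
- job.close_job(): hands the job in, once; it reports no verdict.
The state is a dict: "time_s": time; "qpos": joint angles; "qvel": joint speeds; "joint_efforts": joint torques, N m; "tcp_pos": TCP position; "orientation": TCP orientation; "ft_force": force on the tool from outside, world axes, zero at the start; "wrist_torque": the same for the moment, N m; "width": opening from 0.0 (shut) to 1.0 (fully open).
Only numpy, scipy, OpenCV 4.12 (cv2) and the standard library are available. Lean on these libraries where they do the work, as an engineer would, in place of code of your own. Each camera call takes 0.05 s, during which the arm holds its last target.

TASK

Put the washed cocoa shaker back together: lay the loose sieve plate into the mouth of the green jar so that it sits flat on the red seal, then set the brass ring over it and screw it on clockwise until it is finger-tight and clamps the sieve. Snug is enough: feel for the thread and do not force or wrench anything, or the sieve plate buckles. Leave the other goods on the counter where they are.

Things in the scene. Friction and masses are not known exactly. Their poses are not given: they have to be found in the camera images.
- jar: Dark green six-sided stoneware jar, 74 mm across the flats, with a round steel threaded neck. It is held fast by a holder on the counter and cannot turn or move. Origin: centre of its underside, 8 mm above the counter; z up along the neck. Heights over the origin: body and shoulder to 74 mm, neck 74 to 96 mm (rim).
- seat (a point): Middle of the jar's mouth at the height of the red silicone seal, 92 mm above the jar's origin, 4 mm below the rim. The mouth above the seal is 47 mm wide. The seal is soft: it gives about 1 mm under 40 N.
- thread (a point): On the jar's axis at the height of its rim. Outside, the neck is 53 mm wide, 60 mm over the threads: a steep right-hand four-start thread, 30 mm fall a turn, starts 90 degrees apart. At what angle of the jar the starts lie is not given and must be felt; the thread holds by itself when let go.
- sieve: Loose steel sieve: perforated disk, 44 mm wide, 7 mm thick, lower edge bevelled 1.5 mm, with an upright black knob in the centre (10 mm wide, 7 to 23.5 mm above its underside). Lies knob up on the counter. Origin: centre of its underside, z up. In the mouth it has 1.5 mm of play all round and stands 3 mm proud of the rim. Never press or clamp it with more than 45 N.
- ring: Brass screw ring, knurled, 68 mm outer diameter, 18.5 mm high; open below, on top a 3 mm flange with a 31 mm hole for the sieve's knob to pass. Lies on the counter the right way up. Origin: centre of its lower edge, z up. Set over neck and sieve, its origin comes to rest 83 to 95 mm above the jar's origin, according to how its lugs meet the threads; snug it is at 82.5 to 83.5 mm.
- lugs (a point): On the ring's axis, 3.6 mm above its lower edge, at the height of four short lugs that stand inward from its wall, 90 degrees apart, and run under the threads. Clockwise from above tightens: from rest some 30 to 140 degrees of easy turning, then it is tight within 10 degrees, the torque climbing by 0.01 to 0.02 N m for each newton of clamping. About 0.2 N m is finger-tight. A lug may butt on a thread end (torque, but ring above 84.5 mm): back off and try again.
- nest: Dark wooden holder, screwed to the counter by two brass ears (along its y axis): a six-sided ring, 98 mm across the flats, 30 mm high, in which the jar is clamped by two brass thumb screws (along its x axis, standing out to 59 mm). Origin: centre of its underside, on the jar's axis.
- drum: Round olive paper drum of chocolates, 73 mm wide, 44 mm high; origin at the centre of its underside. Not to be disturbed.
- pick_cup: Small glass with wooden tasting picks, 47 mm wide, 96 mm high with the picks; origin at the centre of its underside. Not to be disturbed.
- spread_jar: Glass jar of spread with a black lid, 62 mm wide, 78 mm high; origin at the centre of its underside. Not to be disturbed.
Things that resemble listed ones, but are neither listed nor needed, are in the scene too. Leave any turquoise look-alike of the ring alone. Leave any pink look-alike of the sieve alone.

How it is judged (in metres and radians):
On the way, in this order (a step that is already met when the one before it is completed fails the run):
1. the sieve lies flat on the seal in the jar's mouth, let go, the ring still off the jar (z of sieve in the frame of jar between 0.0895 and 0.093 m and horizontal distance between sieve and jar below 0.003 m and angle between the z axis of sieve and the z axis of jar, either way round below 0.05 rad and contact force between the fingers and sieve below 0.1 N and horizontal distance between ring and jar above 0.06 m), for 0.2 s.
2. the ring has gone down level over the neck, its lugs among the threads (z of sieve in the frame of jar between 0.0895 and 0.093 m and horizontal distance between sieve and jar below 0.003 m and angle between the z axis of sieve and the z axis of jar, either way round below 0.05 rad and z of ring in the frame of jar below 0.0865 m and horizontal distance between ring and jar below 0.004 m and angle between the z axis of ring and the z axis of jar, either way round below 0.06 rad), for 0.1 s.
At the end, for the whole second after the job is handed in: Sieve flat on its seal in the jar (centred within 3 mm, level within 3 degrees); ring screwed down level over it (lower edge under 84.5 mm above the jar's underside, within 3 mm of its axis), clamping it with over 6 N by itself; all let go and still (z of sieve in the frame of jar between 0.0895 and 0.093 m and horizontal distance between each of sieve, ring and jar below 0.003 m and angle between the z axis of sieve and the z axis of jar, either way round below 0.05 rad and contact force between ring and sieve above 6 N and z of ring in the frame of jar below 0.0845 m and angle between the z axis of ring and the z axis of jar, either way round below 0.04 rad and linear speed of ring below 0.01 m/s); the robot touches nothing.
It fails at once if the sieve is pressed or clamped against the jar with more than 45 N (it buckles) (contact force between sieve and jar above 45 N).
It fails at once if the drum of chocolates is shifted by more than 30 mm or tipped over (distance of drum from where it was at the start of the episode above 0.03 m or angle between drum's own z axis and vertical above 0.5 rad).
It fails at once if the glass of tasting picks is shifted by more than 30 mm or tipped over (distance of pick_cup from where it was at the start of the episode above 0.03 m or angle between pick_cup's own z axis and vertical above 0.5 rad).
It fails at once if the jar of spread is shifted by more than 30 mm or tipped over (distance of spread_jar from where it was at the start of the episode above 0.03 m or angle between spread_jar's own z axis and vertical above 0.5 rad).
It also fails if it takes over 72 s, if anything falls off the work surface, if the arm or the gripper's body presses on something with over 40 N, if the wrist force passes 120 N, or if a joint passes its speed limit or range.

## Working session

There is one attempt and no reset: what is moved stays moved. The work goes in short steps, Python scripts to look and compute and a tool call to move; the robot and the scene stay as the last step left them, time stands still between calls to the robot, and variables do not carry over. Pictures are saved under pics/ and viewed, and the job is handed in when it is done.

Besides the shell and the picture viewer there is one more tool, called after "Emit:" by a JSON object that holds its "name" and its "arguments". step_arm: Moves the arm, as the interface text tells. Its arguments: {"type":"object","properties":{"plan":{"type":"array"},"newtons":{"type":"number"}},"required":["plan"]}

```bash
mkdir -p pics
python3 - <<'E'
from cell import monitor, grab_frame, job, r
import cv2
print(monitor.observe()); print(r.finger_overhang)
for n in("scene","side","wrist"):
    f=grab_frame(n); cv2.imwrite(f"pics/{n}0.png",f["img"]); print(n,f["fx"],f["cx"],f["R"],f["t"])
E
```

```text
{'time_s': 0.0, 'qpos': array([-5.47238061e+00,  2.83179183e+01,  7.71287667e+01,  1.54261519e-05,
        7.46284932e+01, -5.47075040e+00]), 'qvel': array([-0.05311507, -0.02735134, -0.05708877,  0.06685015, -0.01763655,
       -0.05478243]), 'joint_efforts': array([-1.07322368e-03, -8.78814626e+01, -3.81857479e+01,  7.05250050e-02,
        5.33505273e-02, -1.50444166e-04]), 'tcp_pos': array([6.24590992e+02, 3.55664255e-02, 2.05795683e+02]), 'orientation': array([-9.00748343e+01,  7.18210331e-03, -9.00016390e+01]), 'ft_force': array([-0.10493425,  0.23571432, -0.14133057]), 'wrist_torque': array([-0.03155791, -0.06218089, -0.01600469]), 'width': 0.9990722491652775}
19.0
scene 357.85944422220416 262.69999469838666 [[ 0.82664247 -0.56271841 -0.00319563]
 [-0.41335086 -0.60334614 -0.68199303]
 [ 0.38184197  0.56508532 -0.73135169]] [-443.94038028  230.24513619  818.60465935]
side 455.3234035540831 256.2806340915529 [[-0.99981254 -0.00680255 -0.01812772]
 [ 0.0111369   0.56382266 -0.82582079]
 [ 0.0158385  -0.82586787 -0.5636412 ]] [ 515.69655343  114.45903223 1156.10344857]
wrist 292.3243316908358 254.59943465418314 [[ 9.99998693e-01 -1.14377553e-03 -1.14244081e-03]
 [-7.52542102e-04 -9.54810911e-01  2.97212983e-01]
 [-1.43075989e-03 -2.97211735e-01 -9.54810525e-01]] [-623.94092644  -32.74113375  394.04642072]
```

View pics/scene0.png

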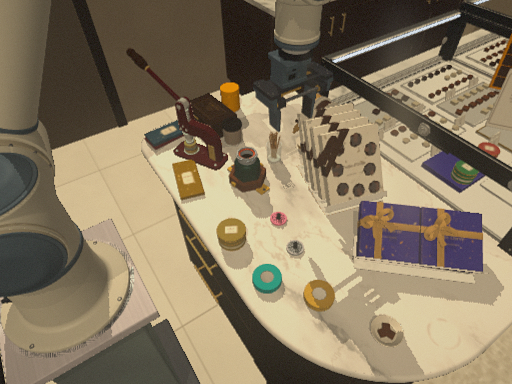

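View pics/side0.png

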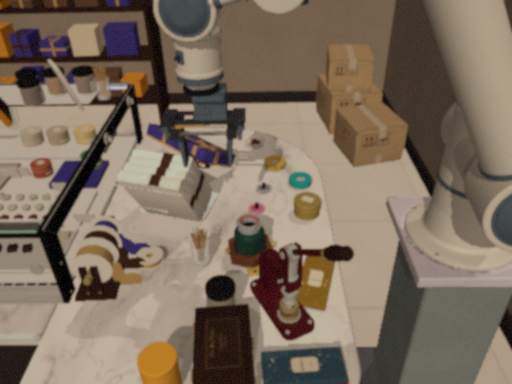

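View pics/wrist0.png

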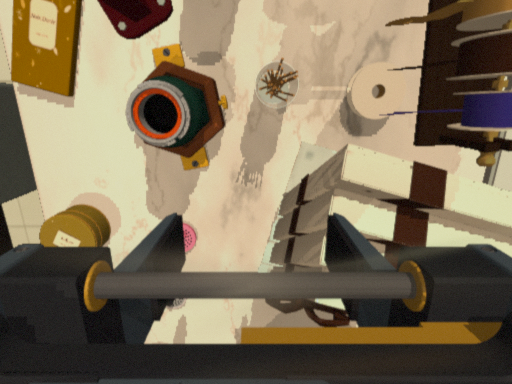

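```bash
cat > h.py <<'E'
from cell import monitor, grab_frame, job, r
import cv2, numpy as np
np.set_printoptions(precision=2,suppress=True)
def ray(f,u,v):
    d=np.array([(u-f["cx"])/f["fx"],(v-f["cy"])/f["fy"],1.]); R=np.array(f["R"]);t=np.array(f["t"])
    return -R.T@t, R.T@d
def onz(f,u,v,z):
    c,d=ray(f,u,v); return c+d*(z-c[2])/d[2]
def pose():
    s=monitor.observe(); print("t",s["time_s"],"p",s["tcp_pos"],"o",s["orientation"],"F",s["ft_force"],"M",s["wrist_torque"],"w",s["width"],"q",s["qpos"]); return s
def crop(f,u,v,h,n,k=6):
    im=f["img"]; u=int(u);v=int(v); c=im[max(0,v-h):v+h,max(0,u-h):u+h]; cv2.imwrite("pics/"+n,cv2.resize(c,None,fx=k,fy=k,interpolation=cv2.INTER_CUBIC))
E
python3 - <<'E'
from h import *
f=grab_frame("scene");g=grab_frame("side");w=grab_frame("wrist")
for n,(u,v),z in [("sieve",(295,247),5),("ring",(319,294),18),("turq",(267,277),18),("pink",(279,218),5),("mouth",(246,155),100),("drum",(231,230),44),("pick",(274,140),70)]: print(n,onz(f,u,v,z))
for n,(u,v),z in [("sieve",(264,188),5),("ring",(275,162),18),("turq",(300,180),18),("pink",(257,208),5),("mouth",(249,221),104),("drum",(307,200),44),("pick",(200,240),70)]: print(n,onz(g,u,v,z))
print(onz(w,161,113,104))
crop(f,290,260,60,"c1.png",5); crop(g,270,185,50,"c2.png",6)
crop(w,165,115,70,"c3.png",5)
E
```

```text
sieve [ 498.25 -200.11    5.  ]
ring [ 460.02 -334.66   18.  ]
turq [ 388.9  -235.25   18.  ]
pink [ 519.57 -103.      5.  ]
mouth [527.8   67.56 100.  ]
drum [380.76 -91.27  44.  ]
pick [651.03 106.67  70.  ]
sieve [ 494.6  -196.21    5.  ]
ring [ 459.37 -319.33   18.  ]
turq [ 389.12 -216.51   18.  ]
pink [ 514.42 -100.22    5.  ]
mouth [530.   79.8 104. ]
drum [381.35 -81.38  44.  ]
pick [642.42 104.81  70.  ]
[537.2   73.67 104.  ]
```

View pics/c1.png

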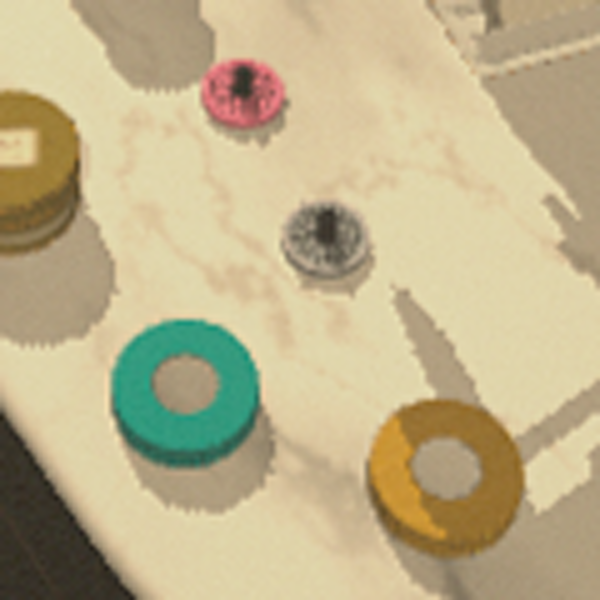

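View pics/c2.png

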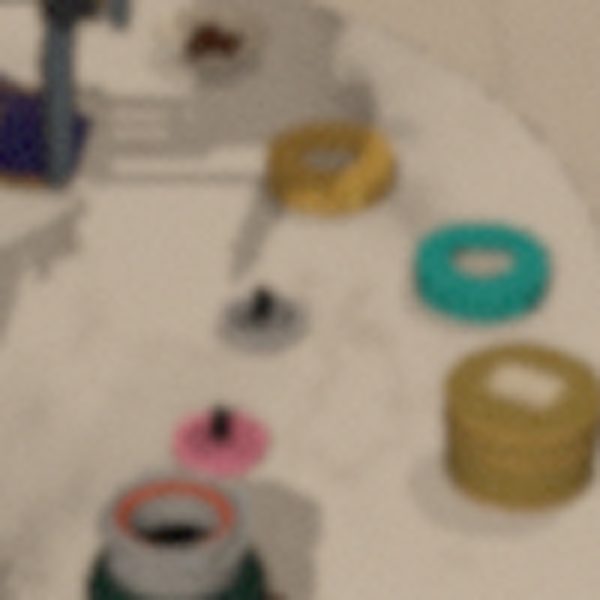

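View pics/c3.png

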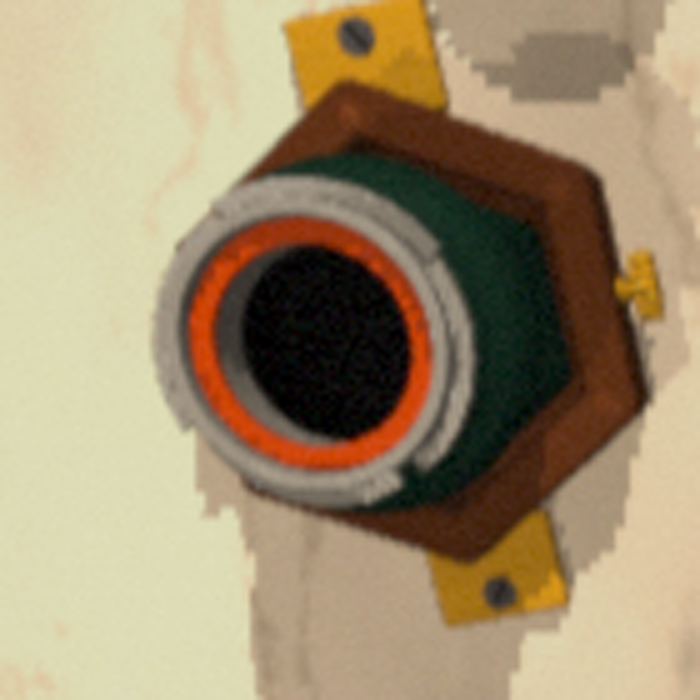

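Emit:
{"name": "step_arm", "arguments": {"plan": [{"tx": 0.033,"tz": -0.0213},{"tx": 0.033,"tz": -0.0213},{"tx": 0.033,"tz": -0.0213},{"tx": 0.033,"tz": -0.0213},{"tx": 0.033,"tz": -0.0213},{"tx": 0.033,"tz": -0.0213},{"tx": 0},{"tx": 0}]}}

```text
validation failed for argument at $.pl...
```

Run:
```python
from h import *
pose(); w=grab_frame("wrist"); cv2.imwrite("pics/w1.png",w["img"])
f=grab_frame("scene");crop(f,185,140,70,"press.png",5)
```

```text
t 0.3 p [624.87   0.02 206.19] o [-90.03   0.   -90.  ] F [-0.37  0.39  0.29] M [0.01 0.05 0.02] w 1.004938720668469 q [-5.47 28.3  77.1  -0.   74.63 -5.47]
```

View pics/w1.png

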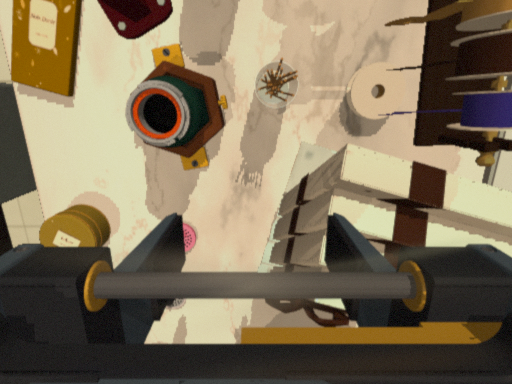

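Emit:
{"name": "step_arm", "arguments": {"plan": [{"tx": 0.033,"ty": 0,"tz": -0.0213,"rx": 0,"ry": 0,"rz": 0,"gripper": 100}]}}

```text
time_s: 0.52
tcp_pos: [604.4, -32.0, 206.2]
orientation: [-90.0, 0.0, -89.9]
ft_force: [-0.1, -0.7, -0.3]
width: 1.002
```

Emit:
{"name": "step_arm", "arguments": {"plan": [{"tx": 0.033,"ty": 0,"tz": -0.0213,"rx": 0,"ry": 0,"rz": 0,"gripper": 100},{"tx": 0.033,"ty": 0,"tz": -0.0213,"rx": 0,"ry": 0,"rz": 0,"gripper": 100},{"tx": 0.033,"ty": 0,"tz": -0.0213,"rx": 0,"ry": 0,"rz": 0,"gripper": 100},{"tx": 0.033,"ty": 0,"tz": -0.0213,"rx": 0,"ry": 0,"rz": 0,"gripper": 100},{"tx": 0.033,"ty": 0,"tz": -0.0213,"rx": 0,"ry": 0,"rz": 0,"gripper": 100},{"tx": 0,"ty": 0,"tz": 0,"rx": 0,"ry": 0,"rz": 0,"gripper": 100},{"tx": 0,"ty": 0,"tz": 0,"rx": 0,"ry": 0,"rz": 0,"gripper": 100}]}}

```text
time_s: 1.4
tcp_pos: [497.4, -197.8, 206.5]
orientation: [-90.0, 0.0, -90.0]
ft_force: [-0.0, 1.0, -0.4]
width: 0.996
```

Run:
```python
from h import *
pose(); w=grab_frame("wrist"); cv2.imwrite("pics/w2.png",w["img"])
```

```text
t 1.4 p [ 497.43 -197.81  206.5 ] o [-89.98   0.01 -90.03] F [-0.05  0.97 -0.4 ] M [-0.    0.01  0.  ] w 0.9964186170482261 q [-28.09  21.07  89.76   0.02  69.17 -28.07]
```

View pics/w2.png

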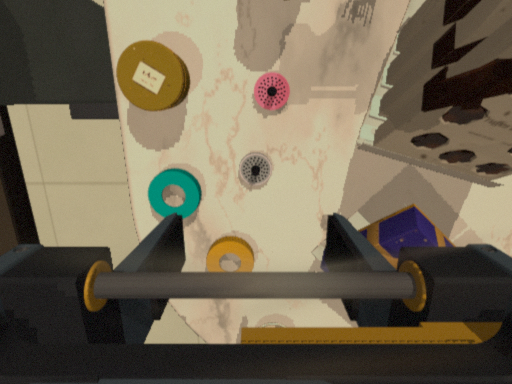

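Run:
```python
from h import *
for n in ("scene","side"):
    f=grab_frame(n); cv2.imwrite(f"pics/{n}1.png",f["img"])
    crop(f,*((200,140) if n=="scene" else (290,275)),60,f"press_{n}.png",6)
```

```text
(no output)
```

View pics/press_scene.png

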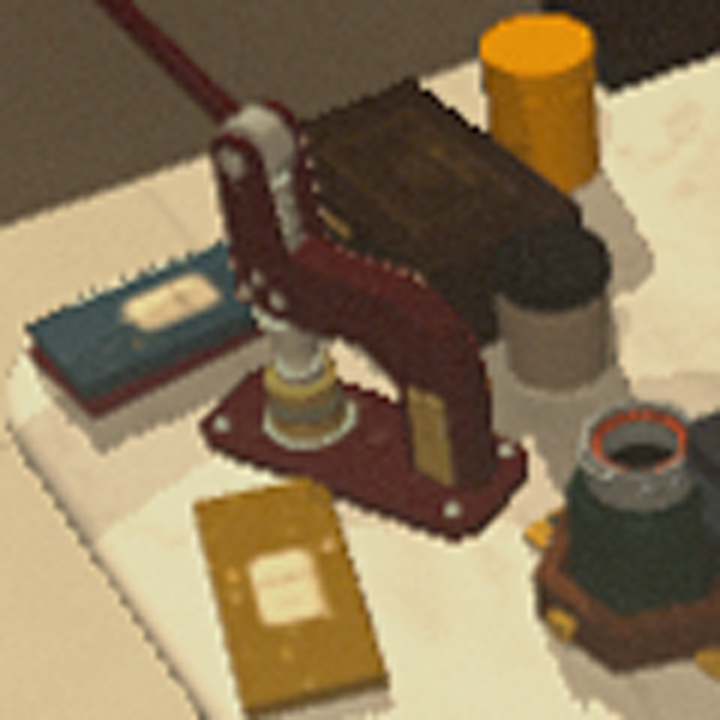

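View pics/press_side.png

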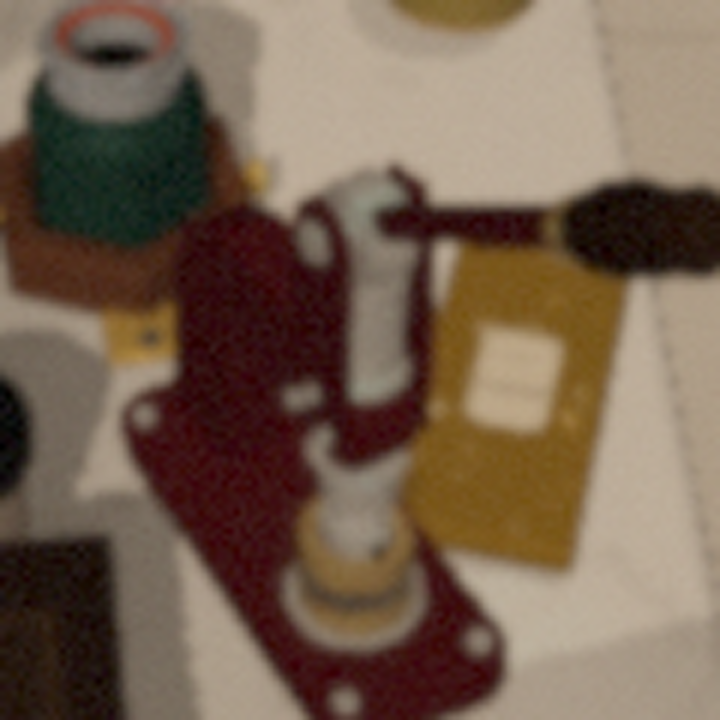

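Run:
```python
from h import *
def tri(a,b):
    A=[];B=[]
    for c,d in (a,b):
        d=d/np.linalg.norm(d);P=np.eye(3)-np.outer(d,d);A.append(P);B.append(P@c)
    return np.linalg.solve(sum(A),sum(B))
f=grab_frame("scene");g=grab_frame("side");w=grab_frame("wrist")
print("press pivot",tri(ray(f,183,100),ray(g,291,247.5)))
print("press column top",tri(ray(f,211,127),ray(g,269,255)))
im=w["img"];crop(w,255,169,30,"sv.png",12)
hsv=cv2.cvtColor(im,cv2.COLOR_BGR2HSV)
def blob(m,u,v,h=45):
    M=np.zeros(m.shape,np.uint8);M[v-h:v+h,u-h:u+h]=m[v-h:v+h,u-h:u+h]
    M=cv2.morphologyEx(M,cv2.MORPH_CLOSE,np.ones((5,5)))
    c=max(cv2.findContours(M,cv2.RETR_EXTERNAL,cv2.CHAIN_APPROX_NONE)[0],key=cv2.contourArea)
    return cv2.fitEllipse(cv2.convexHull(c)),cv2.contourArea(c)
print(hsv[169-22:169+22:2,255],hsv[169,235:277:2])
print(onz(w,255,169,7))
m=cv2.inRange(hsv,(15,150,100),(32,255,255))
e=blob(m,230,255,40);print("ring",e,onz(w,*e[0][0],18.5))
```

```text
press pivot [449.44 270.27 194.65]
press column top [491.76 208.02 120.4 ]
[[ 21  60 201]
 [ 20  59 200]
 [ 19  62 193]
 [ 18  49 152]
 [ 13  54 165]
 [ 20  43 118]
 [ 17  47 114]
 [ 18  46 128]
 [ 19  57  85]
 [ 19  50  96]
 [  0  81  22]
 [155  73  21]
 [150  20  26]
 [171  69  26]
 [  0  34  30]
 [ 14  45  74]
 [ 18  49  78]
 [ 18  43  71]
 [ 14  45 130]
 [ 15  59 176]
 [ 16  72 162]
 [ 21  58 181]] [[ 20  64 199]
 [ 24  56 197]
 [ 14  56 182]
 [ 18  49 147]
 [ 19  47 113]
 [ 17  43 112]
 [ 20  48 122]
 [ 18  48 118]
 [  5  32  48]
 [ 50  36  21]
 [155  73  21]
 [143  64  16]
 [ 18  31  41]
 [ 16  46 117]
 [ 16  50 123]
 [ 22  48  96]
 [ 17  51  80]
 [ 18  47 142]
 [ 14  59 181]
 [ 18  71 190]
 [ 23  59 200]]
[ 497.6  -199.61    7.  ]
ring (((229.4508056640625, 258.2410888671875), (43.1340446472168, 47.85211181640625), 75.45132446289062), 978.0) [ 461.42 -326.37   18.5 ]
```

View pics/sv.png

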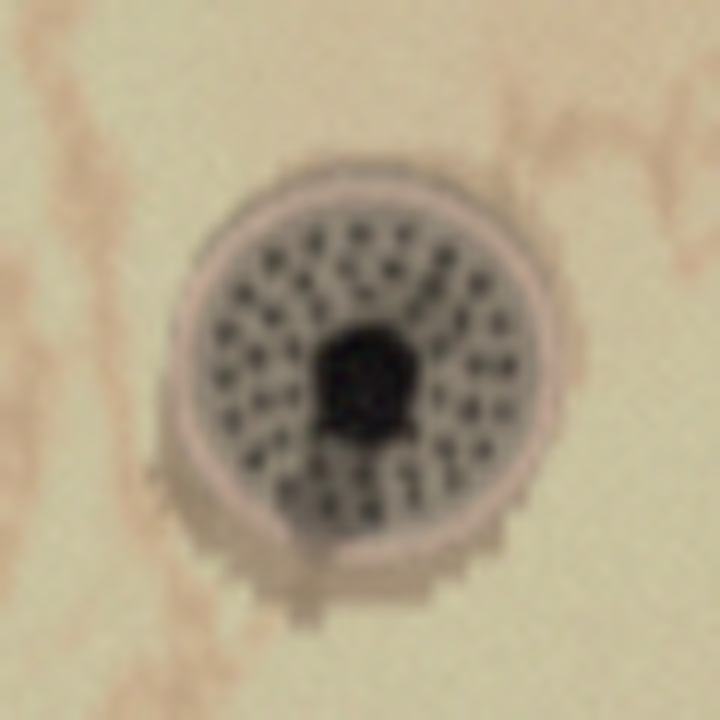

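Emit:
{"name": "step_arm", "arguments": {"plan": [{"tx": 0.0016,"ty": 0.03,"tz": 0,"rx": 0,"ry": 0,"rz": 0,"gripper": 40},{"tx": 0,"ty": 0.04,"tz": 0,"rx": 0,"ry": 0,"rz": 0,"gripper": 40},{"tx": 0,"ty": 0.04,"tz": 0,"rx": 0,"ry": 0,"rz": 0,"gripper": 40},{"tx": 0,"ty": 0.03,"tz": 0,"rx": 0,"ry": 0,"rz": 0,"gripper": 40},{"tx": 0,"ty": 0.01,"tz": 0,"rx": 0,"ry": 0,"rz": 0,"gripper": 40},{"tx": 0,"ty": 0,"tz": 0,"rx": 0,"ry": 0,"rz": 0,"gripper": 40}], "newtons": 15}}

```text
time_s: 2.45
tcp_pos: [497.4, -199.5, 56.5]
orientation: [-90.0, 0.0, -90.0]
ft_force: [-1.0, -0.3, -0.4]
width: 0.405
```

Run:
```python
from h import *
pose(); w=grab_frame("wrist"); cv2.imwrite("pics/w3.png",w["img"])
```

```text
t 2.45 p [ 497.37 -199.48   56.5 ] o [-90.02   0.01 -89.98] F [-1.03 -0.27 -0.38] M [ 0.04 -0.02  0.  ] w 0.40471600846467637 q [-28.24  32.65  98.69   0.    48.68 -28.26]
```

View pics/w3.png

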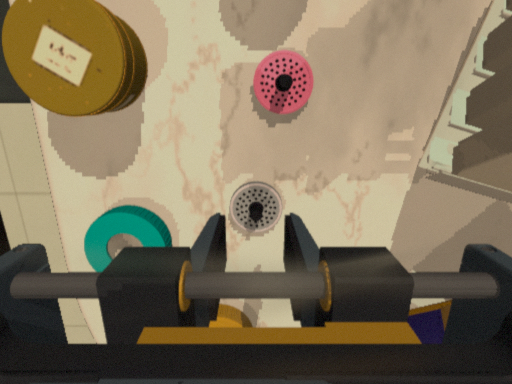

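Run:
```python
from h import *
w=grab_frame("wrist"); crop(w,256,210,36,"sv2.png",10)
for u,v,z in ((255.3,207,7),(256,210,23)): print(onz(w,u,v,z))
def proj(w,X):
    c=np.array(w["R"])@np.array(X,float)+np.array(w["t"]);return w["fx"]*c[0]/c[2]+w["cx"],w["fy"]*c[1]/c[2]+w["cy"]
p=monitor.observe()["tcp_pos"]
for dz in (-50,-19,0): print(dz,proj(w,p+[0,0,dz]))
```

```text
[ 497.84 -200.08    7.  ]
[ 498.34 -196.61   23.  ]
-50 (np.float64(255.39155796058668), np.float64(206.94855805878376))
-19 (np.float64(255.52707694083207), np.float64(221.72967046082013))
0 (np.float64(255.63033757327605), np.float64(232.99235124616544))
```

View pics/sv2.png

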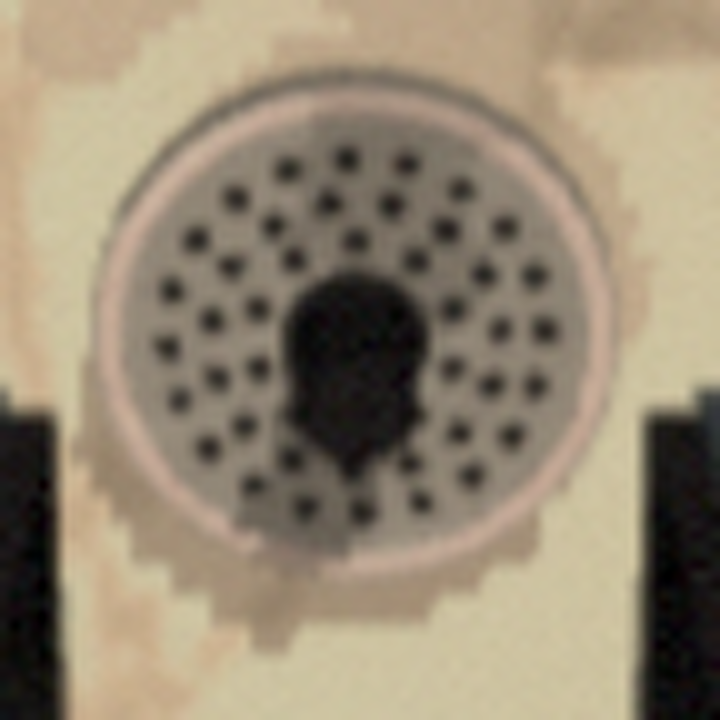

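Emit:
{"name": "step_arm", "arguments": {"plan": [{"tx": 0.0003,"ty": 0.02,"tz": 0.0003,"rx": 0,"ry": 0,"rz": 0,"gripper": 40},{"tx": 0,"ty": 0.008,"tz": 0,"rx": 0,"ry": 0,"rz": 0,"gripper": 40},{"tx": 0,"ty": 0,"tz": 0,"rx": 0,"ry": 0,"rz": 0,"gripper": 0},{"tx": 0,"ty": 0,"tz": 0,"rx": 0,"ry": 0,"rz": 0,"gripper": 0},{"tx": 0,"ty": 0,"tz": 0,"rx": 0,"ry": 0,"rz": 0,"gripper": 0},{"tx": 0,"ty": 0,"tz": 0,"rx": 0,"ry": 0,"rz": 0,"gripper": 0}], "newtons": 20}}

```text
time_s: 3.3
tcp_pos: [497.7, -200.0, 28.7]
orientation: [-90.0, -0.0, -90.0]
ft_force: [0.8, -0.1, -0.8]
width: 0.011
```

Run:
```python
from h import *
pose()
```

```text
t 3.3 p [ 497.67 -199.97   28.72] o [-89.97  -0.01 -90.  ] F [ 0.79 -0.1  -0.81] M [ 0.03 -0.04  0.04] w 0.011069193567341297 q [-28.27  35.24  99.75  -0.    44.98 -28.27]
```

Run:
```python
from h import *
s=pose(); 
for n in("wrist","side","scene"):
    f=grab_frame(n); 
    cv2.imwrite(f"pics/{n}4.png",f["img"])
    if n!="wrist":
        crop(f,*((264,188) if n=="side" else (295,247)),30,n+"4c.png",10)
```

```text
t 3.3 p [ 497.67 -199.97   28.72] o [-89.97  -0.01 -90.  ] F [ 0.79 -0.1  -0.81] M [ 0.03 -0.04  0.04] w 0.011069193567341297 q [-28.27  35.24  99.75  -0.    44.98 -28.27]
```

View pics/wrist4.png

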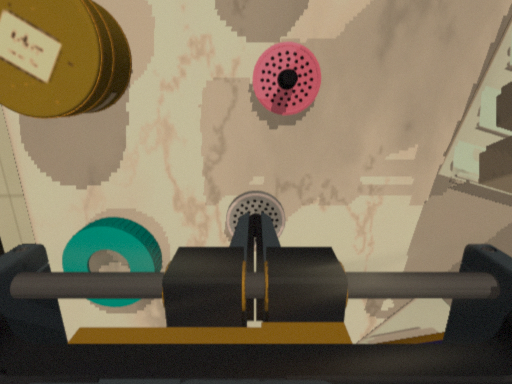

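View pics/side4c.png

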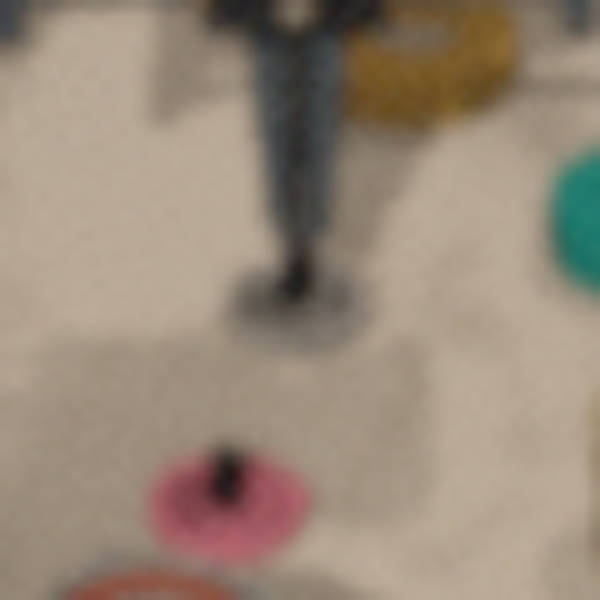

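View pics/scene4c.png

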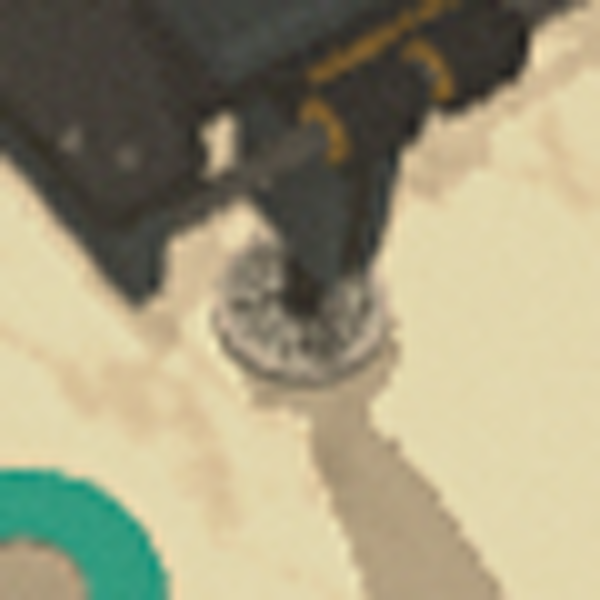

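Run:
```python
from h import *
f=grab_frame("wrist"); crop(f,256,225,40,"w5c.png",10)
s=pose()
```

```text
t 3.5 p [ 497.53 -199.91   28.49] o [-90.  -0. -90.] F [-0.92 -0.39 -0.63] M [-0.01  0.05  0.01] w 0.0028193138648432204 q [-28.27  35.26  99.76  -0.    44.97 -28.27]
```

View pics/w5c.png

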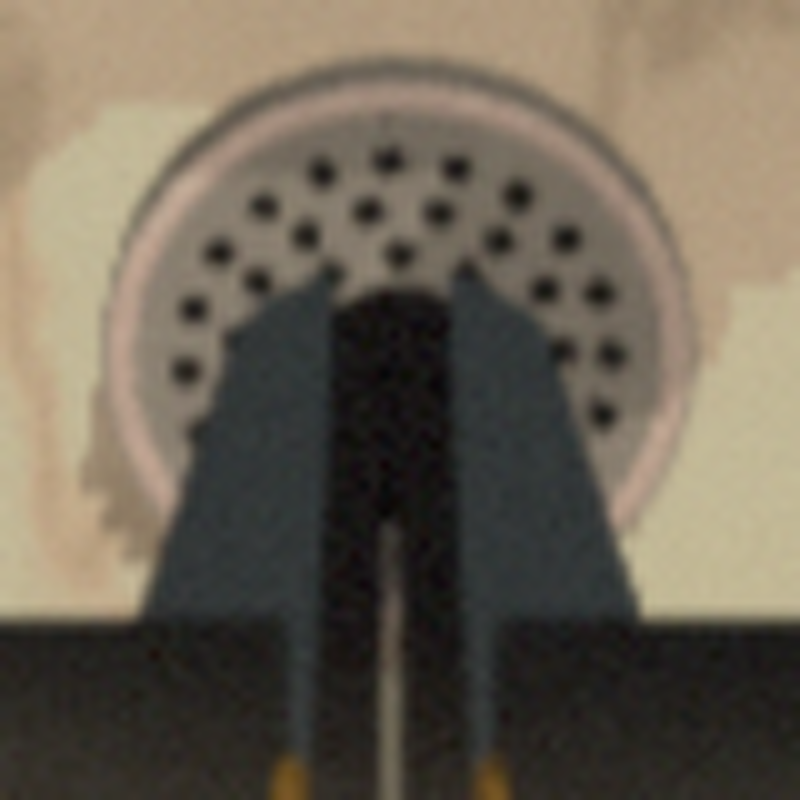

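Emit:
{"name": "step_arm", "arguments": {"plan": [{"tx": 0,"ty": -0.02,"tz": 0,"rx": 0,"ry": 0,"rz": 0,"gripper": 0},{"tx": 0,"ty": -0.03,"tz": 0,"rx": 0,"ry": 0,"rz": 0,"gripper": 0},{"tx": 0,"ty": 0,"tz": 0,"rx": 0,"ry": 0,"rz": 0,"gripper": 0}]}}

```text
time_s: 3.88
tcp_pos: [498.6, -200.5, 80.2]
orientation: [-89.8, -0.1, -90.0]
ft_force: [0.5, -0.7, -0.0]
width: 0.005
```

Run:
```python
from h import *
s=pose()
f=grab_frame("wrist"); crop(f,256,225,40,"w6.png",10)
```

```text
t 3.875 p [ 498.61 -200.46   80.17] o [-89.83  -0.09 -90.  ] F [ 0.54 -0.71 -0.01] M [0.   0.05 0.01] w 0.004985981755718396 q [-28.27  30.56  97.6   -0.    51.65 -28.27]
```

View pics/w6.png

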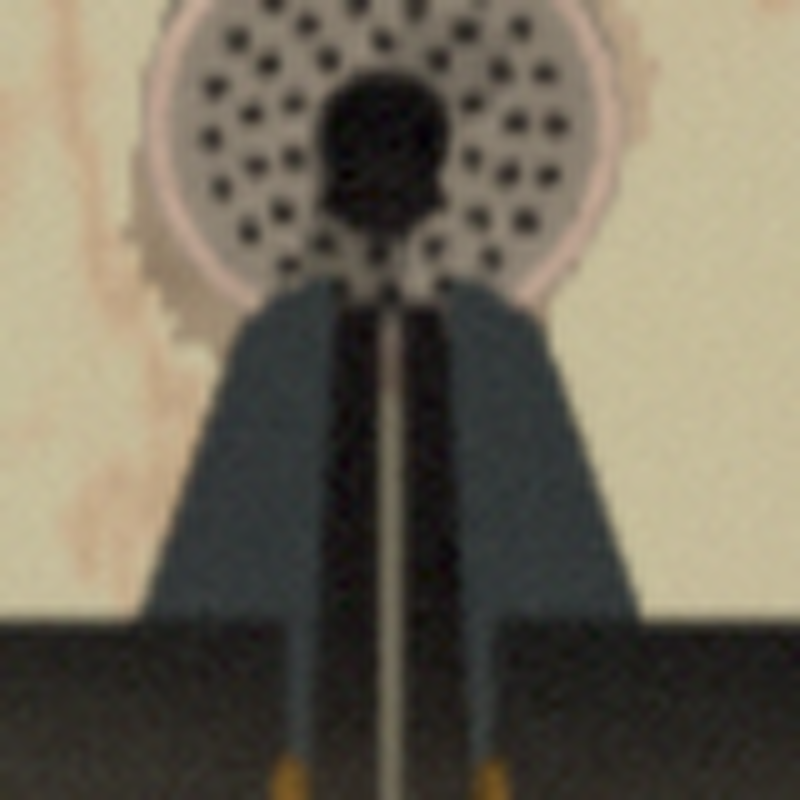

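```bash
cat >> h.py <<'E'
def tri(a,b):
    A=[];B=[]
    for c,d in (a,b):
        d=d/np.linalg.norm(d);P=np.eye(3)-np.outer(d,d);A.append(P);B.append(P@c)
    return np.linalg.solve(sum(A),sum(B))
def proj(w,X):
    c=np.array(w["R"])@np.array(X,float)+np.array(w["t"]);return np.array([w["fx"]*c[0]/c[2]+w["cx"],w["fy"]*c[1]/c[2]+w["cy"]])
E
python3 - <<'E'
from h import *
f=grab_frame("scene");g=grab_frame("side");w=grab_frame("wrist")
print(tri(ray(f,295.5,245),ray(g,264,182.5)))
for z in (0,7,9.5,23.5,28.5):
  for y in (-216,-200,-184): print(z,y,proj(f,(497.6,y,z)),proj(g,(497.6,y,z)))
p=monitor.observe()["tcp_pos"]; print(p)
for dz in (-19,-9,0):
  for dy in (-16,0,16): print(dz,dy,proj(w,p+[0,dy,dz])) 
cv2.imwrite("pics/side5.png",g["img"]);crop(f,295,235,35,"scene5c.png",10);crop(g,264,175,35,"side5c.png",10)
E
```

```text
[ 495.15 -203.47   19.74]
0 -216 [298.6  252.71] [262.95 185.6 ]
0 -200 [294.64 248.22] [262.98 188.69]
0 -184 [290.76 243.83] [263.01 191.83]
7 -216 [298.8  251.14] [262.93 183.63]
7 -200 [294.82 246.64] [262.95 186.71]
7 -184 [290.91 242.23] [262.98 189.84]
9.5 -216 [298.87 250.57] [262.92 182.93]
9.5 -200 [294.88 246.07] [262.95 186.  ]
9.5 -184 [290.97 241.66] [262.98 189.13]
23.5 -216 [299.28 247.35] [262.87 178.95]
23.5 -200 [295.24 242.83] [262.9 182. ]
23.5 -184 [291.27 238.4 ] [262.93 185.11]
28.5 -216 [299.43 246.18] [262.85 177.51]
28.5 -200 [295.37 241.66] [262.88 180.56]
28.5 -184 [291.39 237.22] [262.91 183.66]
[ 497.06 -199.67   77.73]
-19 -16 [255.09 240.86]
-19 0 [255.08 221.18]
-19 16 [255.07 200.61]
-9 -16 [255.11 247.26]
-9 0 [255.09 226.81]
-9 16 [255.08 205.4 ]
0 -16 [255.12 253.54]
0 0 [255.11 232.35]
0 16 [255.09 210.11]
```

View pics/scene5c.png

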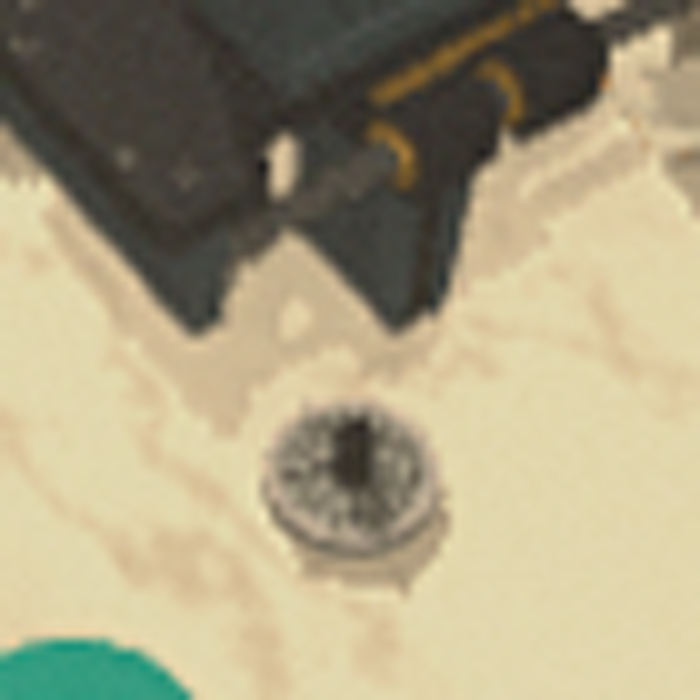

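View pics/side5c.png

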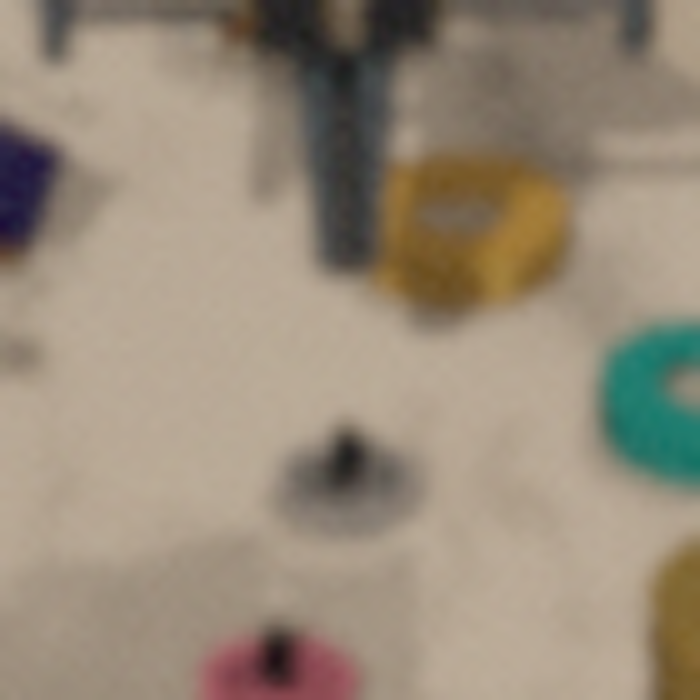

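Run:
```python
from h import *
f=grab_frame("scene");g=grab_frame("side")
print(monitor.observe()["tcp_pos"])
print(tri(ray(f,299.0,233),ray(g,263.3,166.5)))
print("knob top",tri(ray(f,295,242.5),ray(g,263.6,183)))
print("disc",tri(ray(f,295,247),ray(g,264,188)))
print("ring",tri(ray(f,319,293.5),ray(g,275,161.5)))
```

```text
[ 497.09 -199.7    77.72]
[ 497.24 -207.79   72.01]
knob top [ 496.92 -198.04   21.97]
disc [ 496.54 -199.38    3.81]
ring [ 460.82 -331.92   13.07]
```

Emit:
{"name": "step_arm", "arguments": {"plan": [{"tx": 0,"ty": 0.02,"tz": 0,"rx": 0,"ry": 0,"rz": 0,"gripper": 40},{"tx": 0,"ty": 0.02,"tz": 0,"rx": 0,"ry": 0,"rz": 0,"gripper": 40},{"tx": 0,"ty": 0.012,"tz": 0,"rx": 0,"ry": 0,"rz": 0,"gripper": 40},{"tx": 0,"ty": 0,"tz": 0,"rx": 0,"ry": 0,"rz": 0,"gripper": 40},{"tx": 0,"ty": 0.002,"tz": 0,"rx": 0,"ry": 0,"rz": 0,"gripper": 40},{"tx": 0,"ty": 0.002,"tz": 0,"rx": 0,"ry": 0,"rz": 0,"gripper": 40}]}}

```text
time_s: 4.92
tcp_pos: [497.8, -200.1, 22.8]
orientation: [-90.0, -0.0, -90.0]
ft_force: [-0.1, 0.3, -0.8]
width: 0.399
```

Run:
```python
from h import *
s=pose()
f=grab_frame("wrist"); crop(f,256,225,40,"w7.png",10)
f=grab_frame("scene"); crop(f,295,240,30,"s7.png",10)
f=grab_frame("side"); crop(f,264,182,30,"d7.png",10)
a=[cv2.resize(cv2.imread(f"pics/{n}7.png"),(400,400)) for n in "sd"]
cv2.imwrite("pics/sd7.png",np.hstack(a))
```

```text
t 4.925 p [ 497.83 -200.08   22.84] o [-89.95  -0.03 -90.  ] F [-0.05  0.35 -0.8 ] M [ 0.01 -0.02 -0.  ] w 0.39882018016790377 q [-28.27  35.8   99.95  -0.    44.19 -28.27]
```

View pics/sd7.png

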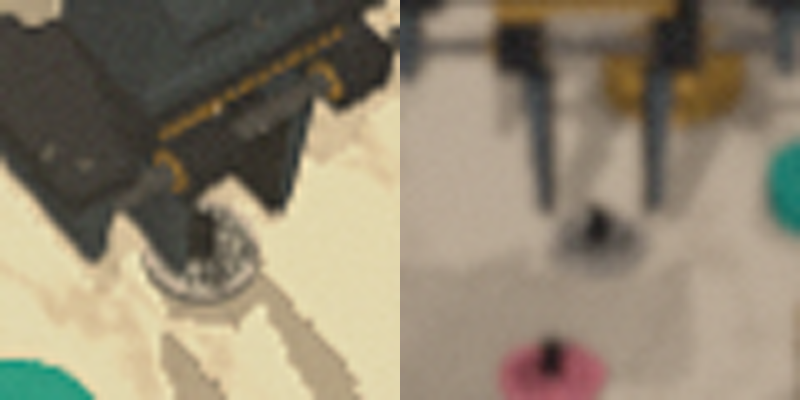

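View pics/w7.png

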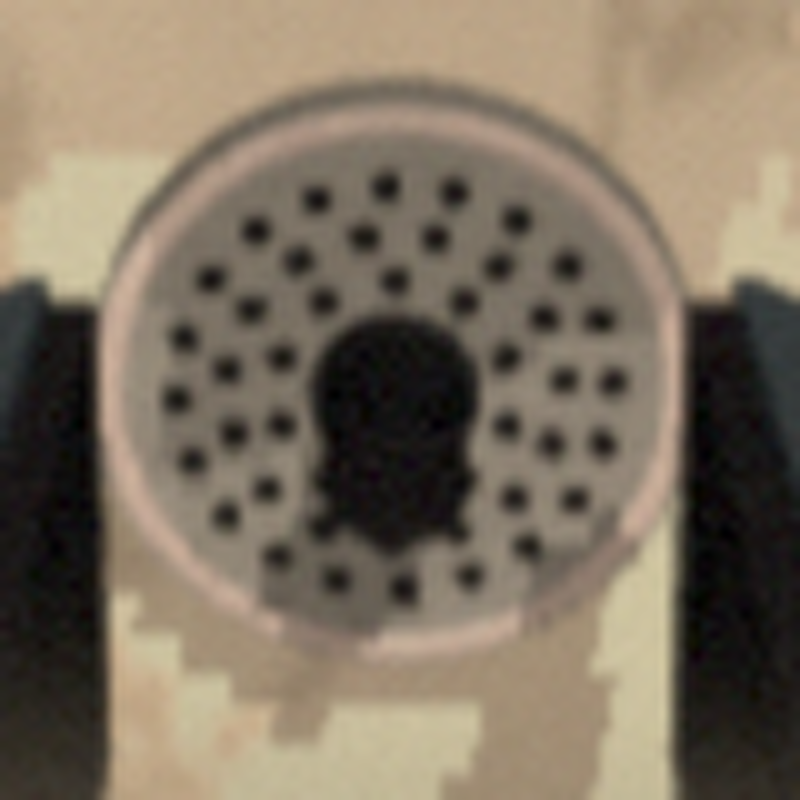

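Emit:
{"name": "step_arm", "arguments": {"plan": [{"tx": 0,"ty": 0.004,"tz": 0,"rx": 0,"ry": 0,"rz": 0,"gripper": 40},{"tx": 0,"ty": 0.004,"tz": 0,"rx": 0,"ry": 0,"rz": 0,"gripper": 40},{"tx": 0,"ty": 0.003,"tz": 0,"rx": 0,"ry": 0,"rz": 0,"gripper": 40},{"tx": 0,"ty": 0,"tz": 0,"rx": 0,"ry": 0,"rz": 0,"gripper": 40}]}}

```text
time_s: 5.58
tcp_pos: [497.3, -199.8, 11.1]
orientation: [-90.0, 0.0, -90.0]
ft_force: [0.7, -0.6, 0.1]
width: 0.4
```

```bash
cat > look.py <<'E'
import sys
from h import *
k=sys.argv[1]; s=pose()
f=grab_frame("wrist"); crop(f,256,225,40,"w.png",10)
f=grab_frame("scene"); crop(f,int(sys.argv[2]),int(sys.argv[3]),30,"s.png",10)
f=grab_frame("side"); crop(f,int(sys.argv[4]),int(sys.argv[5]),30,"d.png",10)
a=[cv2.resize(cv2.imread(f"pics/{n}.png"),(400,400)) for n in "sd"]
cv2.imwrite(f"pics/look{k}.png",np.hstack(a))
cv2.imwrite(f"pics/lookw{k}.png",cv2.imread("pics/w.png"))
E
python3 look.py a 295 240 264 182
```

```text
t 5.575 p [ 497.32 -199.79   11.09] o [-90.03   0.02 -90.  ] F [ 0.71 -0.62  0.06] M [0.04 0.03 0.04] w 0.40048460388178975 q [-28.27  36.94 100.34   0.    42.76 -28.27]
```

View pics/looka.png

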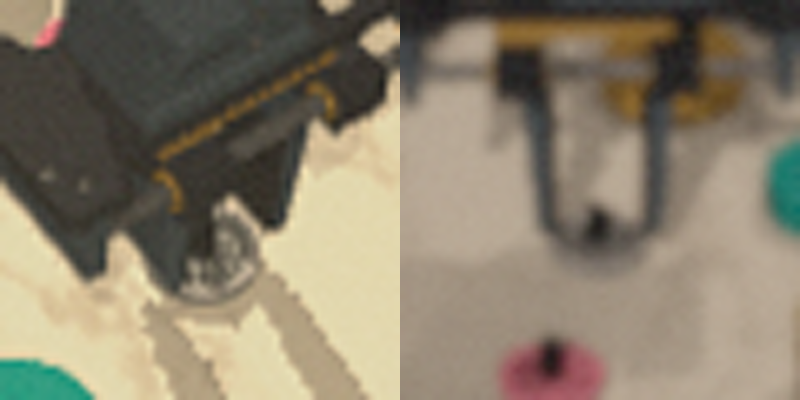

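View pics/lookwa.png

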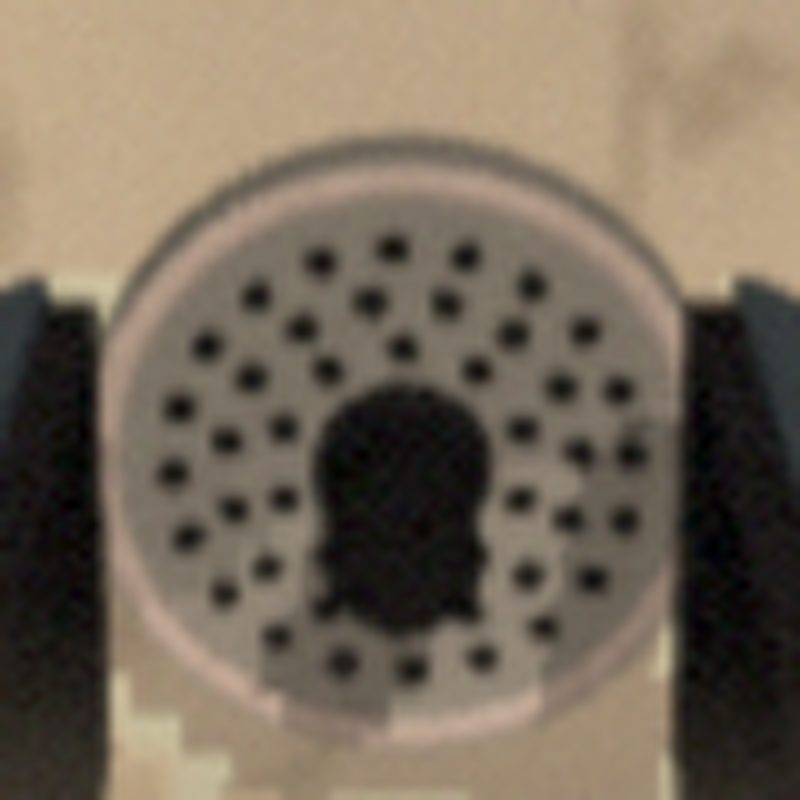

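Emit:
{"name": "step_arm", "arguments": {"plan": [{"tx": 0,"ty": 0.003,"tz": 0,"rx": 0,"ry": 0,"rz": 0,"gripper": 40},{"tx": 0,"ty": 0.003,"tz": 0,"rx": 0,"ry": 0,"rz": 0,"gripper": 40},{"tx": 0,"ty": 0,"tz": 0,"rx": 0,"ry": 0,"rz": 0,"gripper": 40}]}}

```text
time_s: 6.1
tcp_pos: [497.4, -199.8, 5.1]
orientation: [-90.0, 0.0, -90.0]
ft_force: [-0.6, 0.2, 0.2]
width: 0.399
```

```bash
python3 look.py b 295 240 264 182
```

```text
t 6.1 p [ 497.35 -199.82    5.14] o [-90.02   0.01 -90.  ] F [-0.62  0.19  0.22] M [-0.   -0.02  0.04] w 0.39921778700438876 q [-28.27  37.52 100.52   0.    41.99 -28.27]
```

View pics/lookb.png

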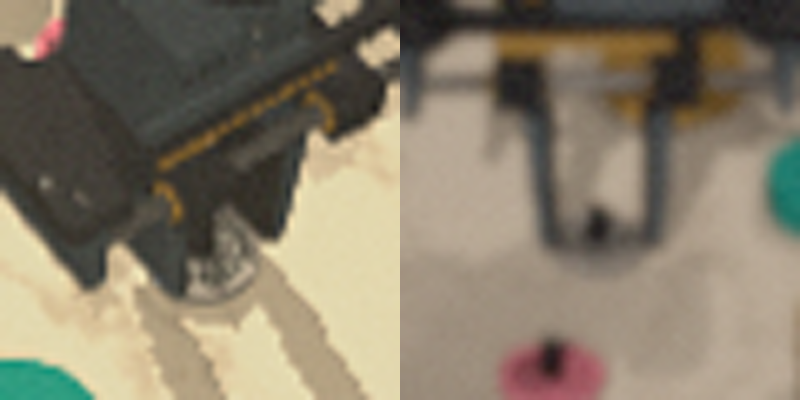

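View pics/lookwb.png

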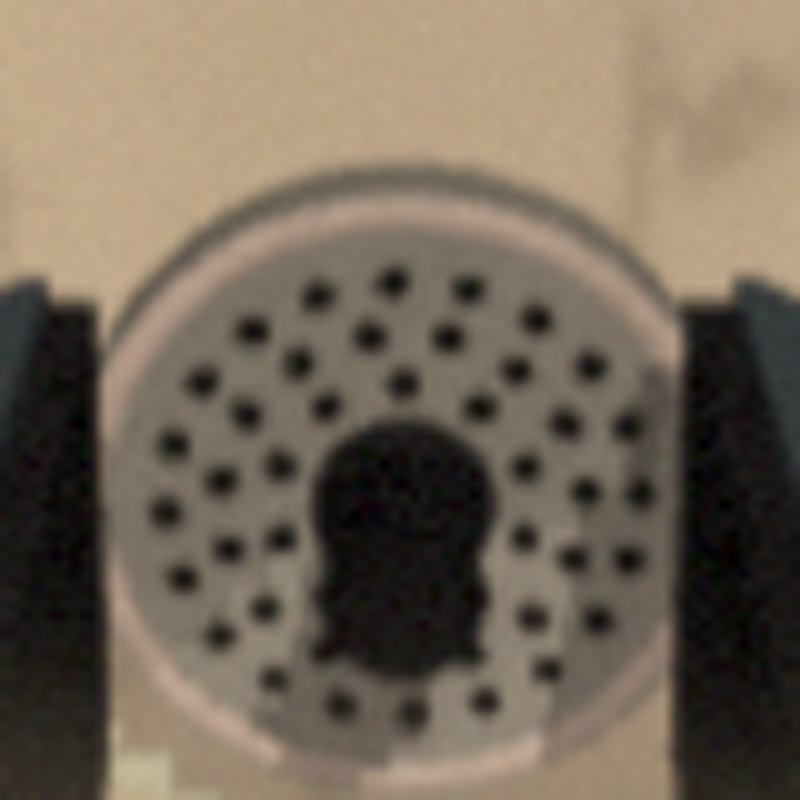

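Emit:
{"name": "step_arm", "arguments": {"plan": [{"tx": 0,"ty": 0.003,"tz": 0,"rx": 0,"ry": 0,"rz": 0,"gripper": 40},{"tx": 0,"ty": 0,"tz": 0,"rx": 0,"ry": 0,"rz": 0,"gripper": 0},{"tx": 0,"ty": 0,"tz": 0,"rx": 0,"ry": 0,"rz": 0,"gripper": 0},{"tx": 0,"ty": 0,"tz": 0,"rx": 0,"ry": 0,"rz": 0,"gripper": 0},{"tx": 0,"ty": 0,"tz": 0,"rx": 0,"ry": 0,"rz": 0,"gripper": 0}]}}

```text
time_s: 6.88
tcp_pos: [497.5, -199.9, 2.4]
orientation: [-90.0, -0.0, -90.0]
ft_force: [0.3, -0.5, 0.2]
width: 0.097
```

```bash
python3 look.py c 295 240 264 182
```

```text
t 6.875 p [ 497.53 -199.91    2.45] o [-90.  -0. -90.] F [ 0.32 -0.52  0.22] M [ 0.03 -0.01  0.01] w 0.09739378012893982 q [-28.27  37.78 100.59   0.    41.62 -28.27]
```

View pics/lookc.png

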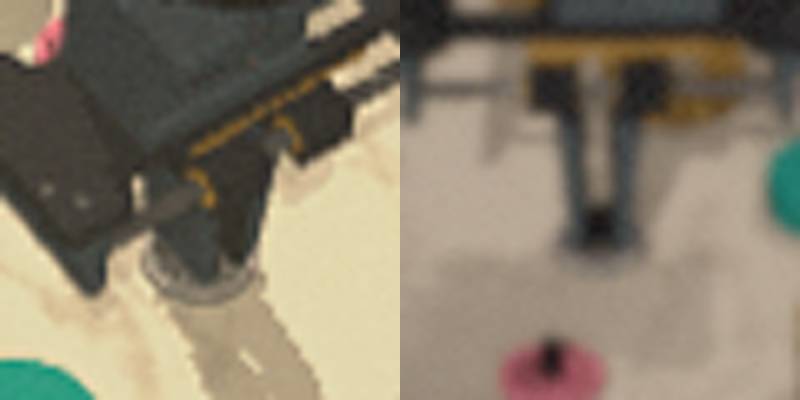

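View pics/lookwc.png

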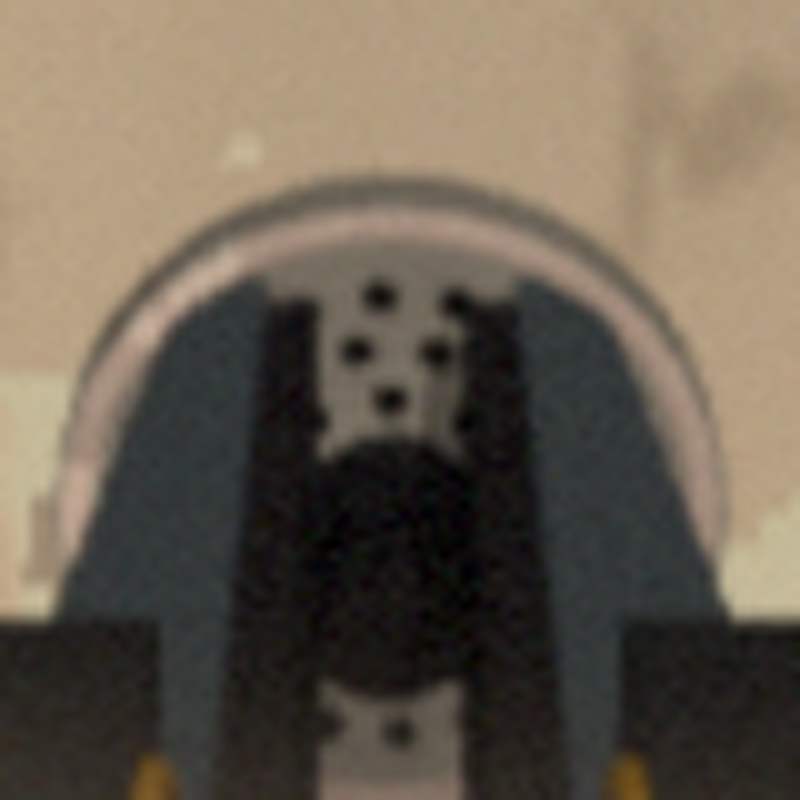

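Emit:
{"name": "step_arm", "arguments": {"plan": [{"tx": 0,"ty": -0.02,"tz": 0,"rx": 0,"ry": 0,"rz": 0,"gripper": 0},{"tx": 0,"ty": -0.045,"tz": 0,"rx": 0,"ry": 0,"rz": 0,"gripper": 0},{"tx": 0,"ty": -0.045,"tz": 0,"rx": 0,"ry": 0,"rz": 0,"gripper": 0},{"tx": -0.03,"ty": -0.03,"tz": 0.005,"rx": 0,"ry": 0,"rz": 0,"gripper": 0},{"tx": -0.04,"ty": 0,"tz": 0.008,"rx": 0,"ry": 0,"rz": 0,"gripper": 0},{"tx": -0.04,"ty": 0,"tz": 0.008,"rx": 0,"ry": 0,"rz": 0,"gripper": 0},{"tx": -0.04,"ty": 0,"tz": 0.008,"rx": 0,"ry": 0,"rz": 0,"gripper": 0},{"tx": -0.04,"ty": 0,"tz": 0.0085,"rx": 0,"ry": 0,"rz": 0,"gripper": 0},{"tx": -0.02,"ty": 0,"tz": 0,"rx": 0,"ry": 0,"rz": 0,"gripper": 0},{"tx": 0,"ty": 0,"tz": 0,"rx": 0,"ry": 0,"rz": 0,"gripper": 0},{"tx": 0,"ty": 0,"tz": 0,"rx": 0,"ry": 0,"rz": 0,"gripper": 0}]}}

```text
time_s: 8.4
tcp_pos: [534.8, 9.2, 142.4]
orientation: [-90.0, -0.0, -90.0]
ft_force: [0.5, -0.5, -0.2]
width: 0.1
```

Run:
```python
from h import *
pose(); w=grab_frame("wrist"); cv2.imwrite("pics/w10.png",w["img"]); crop(w,256,225,40,"w10c.png",10)
```

```text
t 8.4 p [534.79   9.23 142.38] o [-90.01  -0.02 -90.02] F [ 0.54 -0.5  -0.23] M [ 0.    0.02 -0.04] w 0.10013165072816342 q [-5.4  25.43 94.3  -0.02 60.28 -5.37]
```

View pics/w10.png

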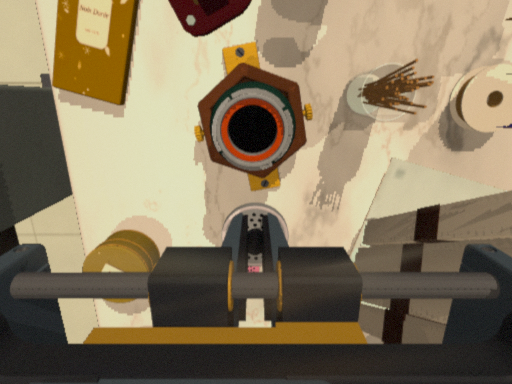

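View pics/w10c.png

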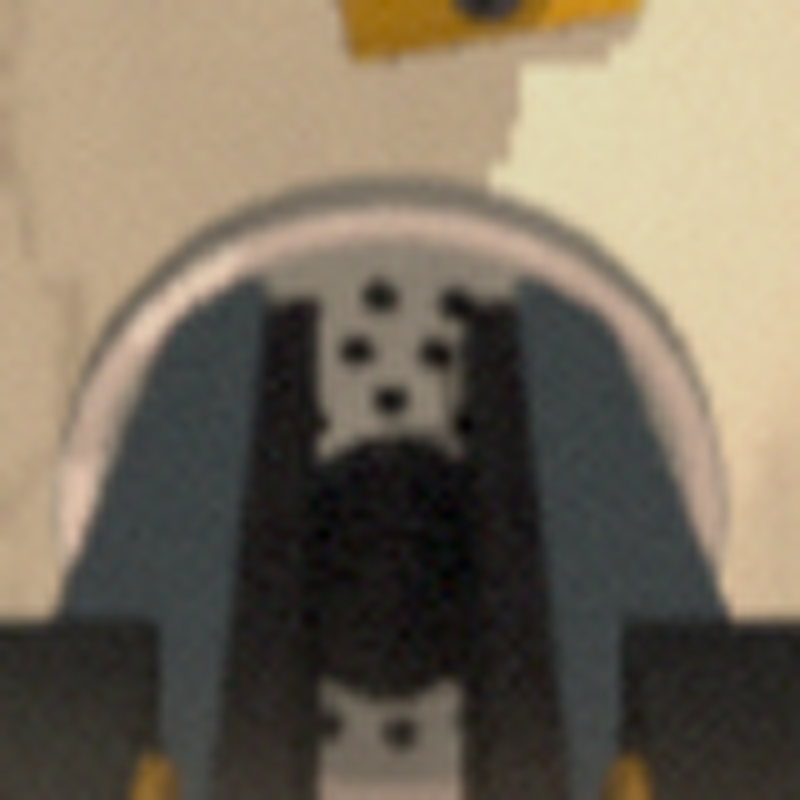

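```bash
cat >> h.py <<'E'
def circ(P):
    from scipy.optimize import least_squares
    P=np.array(P)[:,:2]; A=np.c_[2*P,np.ones(len(P))]; s=np.linalg.lstsq(A,(P**2).sum(1),rcond=None)[0]
    return s[:2],np.sqrt(s[2]+s[:2]@s[:2])
E
python3 - <<'E'
from h import *
w=grab_frame("wrist");im=w["img"];p=monitor.observe()["tcp_pos"];print(p)
hsv=cv2.cvtColor(im,cv2.COLOR_BGR2HSV)
m=cv2.inRange(hsv,(2,190,120),(14,255,255)); m[:, :200]=0;m[:,310:]=0;m[:80]=0;m[180:]=0
c=cv2.findContours(m,cv2.RETR_EXTERNAL,cv2.CHAIN_APPROX_NONE)[0];c=max(c,key=cv2.contourArea)
e=cv2.fitEllipse(cv2.convexHull(c));print("seal outer",e)
P=[onz(w,u,v,100) for u,v in cv2.convexHull(c)[:,0]];print(circ(P))
inner=cv2.findContours(m,cv2.RETR_CCOMP,cv2.CHAIN_APPROX_NONE)
cc=sorted(inner[0],key=cv2.contourArea)
for k in cc[-2:]:
    if len(k)>20: print(len(k),cv2.contourArea(k),circ([onz(w,u,v,100) for u,v in k[:,0]]))
# sieve arc: scan grey->bright edges by hand
pts=[(391,205),(200,265),(110,370),(57,520),(725,520),(665,360),(580,262)]
P=[onz(w,216+a/10-.05,185+b/10-.05,p[2]+4.6) for a,b in pts]
c,R=circ(P);print("sieve",c,R,c-p[:2])
crop(w,252,128,50,"jar.png",8)
E
```

```text
[534.92   9.04 142.42]
seal outer ((251.77291870117188, 129.477294921875), (61.429649353027344, 61.998172760009766), 155.76002502441406)
(array([532.39,  72.47]), np.float64(22.824085449878293))
149 2125.5 (array([532.39,  72.64]), np.float64(19.244822935960624))
174 2920.0 (array([532.38,  72.48]), np.float64(22.557989211130607))
sieve [534.69   8.04] 21.71252635076081 [-0.23 -0.99]
```

View pics/jar.png

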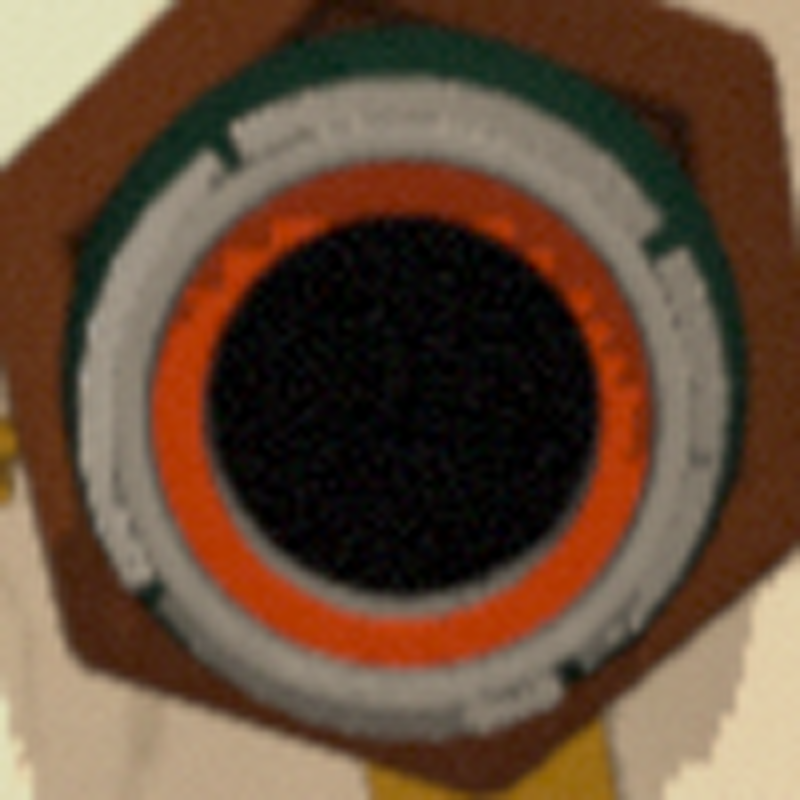

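Emit:
{"name": "step_arm", "arguments": {"plan": [{"tx": -0.03,"ty": 0,"tz": -0.0023,"rx": 0,"ry": 0,"rz": 0,"gripper": 0},{"tx": -0.0341,"ty": 0.01,"tz": 0,"rx": 0,"ry": 0,"rz": 0,"gripper": 0},{"tx": 0,"ty": 0.013,"tz": 0,"rx": 0,"ry": 0,"rz": 0,"gripper": 0},{"tx": 0,"ty": 0.009,"tz": 0,"rx": 0,"ry": 0,"rz": 0,"gripper": 0},{"tx": 0,"ty": 0,"tz": 0,"rx": 0,"ry": 0,"rz": 0,"gripper": 0}]}}

```text
time_s: 9.12
tcp_pos: [532.3, 73.2, 109.8]
orientation: [-90.1, -0.0, -90.1]
ft_force: [-0.1, -0.1, -0.3]
width: 0.097
```

```bash
python3 look.py e 246 152 249 221
```

```text
t 9.125 p [532.32  73.23 109.76] o [-90.08  -0.01 -90.06] F [-0.05 -0.06 -0.25] M [0.   0.02 0.05] w 0.09745292884825033 q [ 1.47 28.18 95.83 -0.01 56.07  1.54]
```

View pics/looke.png

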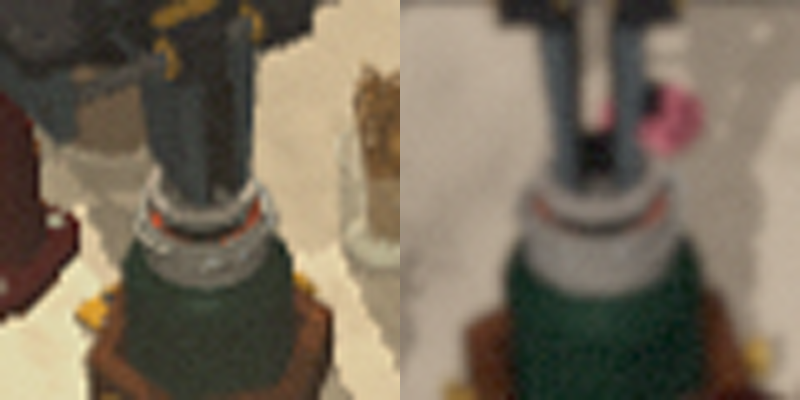

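View pics/lookwe.png

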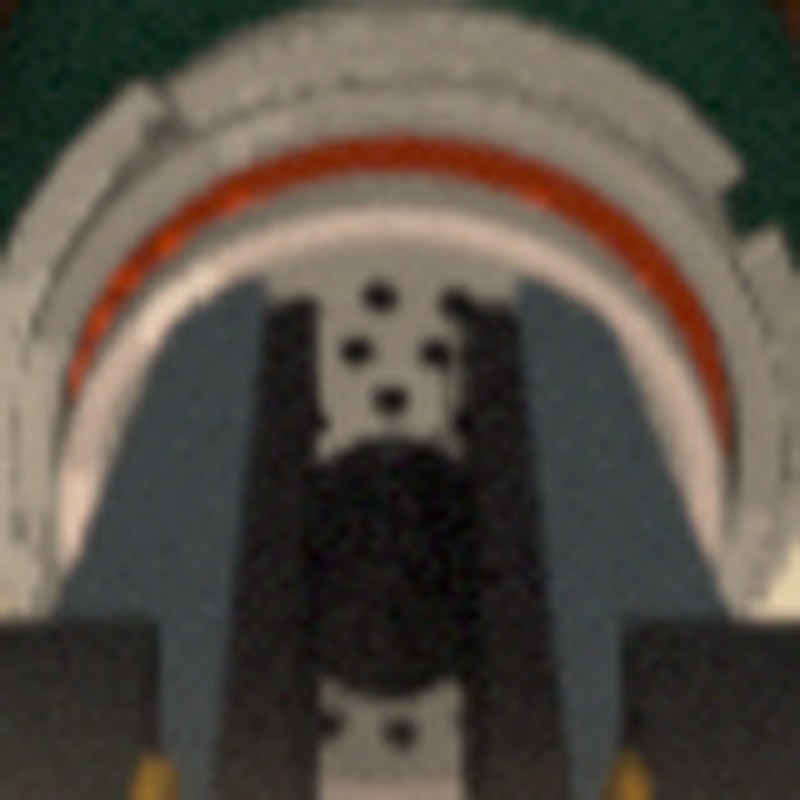

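Run:
```python
from h import *
w=grab_frame("wrist");p=monitor.observe()["tcp_pos"];print(p)
hsv=cv2.cvtColor(w["img"],cv2.COLOR_BGR2HSV)
m=cv2.inRange(hsv,(2,170,90),(14,255,255))
P=[]
for u in range(224,290,2):
    r_=np.where(m[190:235,u])[0]
    if len(r_): P.append(onz(w,u,190+r_[0]-.5,100))
c,R=circ(P);print("seal outer",len(P),c,R)
# fixed radius fit
from scipy.optimize import least_squares
def fix(P,R):
    P=np.array(P)[:,:2]; return least_squares(lambda c:np.hypot(*(P-c).T)-R,P.mean(0)-[0,15]).x
print(fix(P,23.0),fix(P,23.5))
pts=[(391,205),(200,265),(110,370),(57,520),(725,520),(665,360),(580,262)]
S=[onz(w,216+a/10-.05,185+b/10-.05,p[2]+4.6) for a,b in pts]
print("sieve",circ(S),fix(S,22))
```

```text
[533.03  73.74 110.8 ]
seal outer 32 [532.34  70.63] 23.57672717351633
[532.37  71.3 ] [532.35  70.72]
sieve (array([532.8 ,  72.61]), np.float64(21.705441090057047)) [532.8   72.22]
```

Emit:
{"name": "step_arm", "arguments": {"plan": [{"tx": 0.0008,"ty": 0.003,"tz": -0.0003,"rx": 0,"ry": 0,"rz": 0,"gripper": 0},{"tx": 0,"ty": 0.002,"tz": 0,"rx": 0,"ry": 0,"rz": 0,"gripper": 0},{"tx": 0,"ty": 0,"tz": 0,"rx": 0,"ry": 0,"rz": 0,"gripper": 0}]}}

```text
time_s: 9.7
tcp_pos: [532.3, 73.4, 105.2]
orientation: [-90.0, 0.0, -90.0]
ft_force: [0.3, 0.4, -1.9]
width: 0.098
```

Emit:
{"name": "step_arm", "arguments": {"plan": [{"tx": 0,"ty": 0.001,"tz": 0,"rx": 0,"ry": 0,"rz": 0,"gripper": 0},{"tx": 0,"ty": 0,"tz": 0,"rx": 0,"ry": 0,"rz": 0,"gripper": 0}]}}

```text
time_s: 9.95
tcp_pos: [532.4, 73.4, 104.4]
orientation: [-90.0, 0.0, -90.0]
ft_force: [0.2, 0.1, -0.9]
width: 0.094
```

```bash
python3 look.py f 246 152 249 221
```

```text
t 9.95 p [532.38  73.42 104.37] o [-90.   0. -90.] F [ 0.15  0.13 -0.94] M [-0.02 -0.04  0.01] w 0.09382192393073878 q [ 1.48 28.59 96.18  0.   55.23  1.48]
```

View pics/lookwf.png

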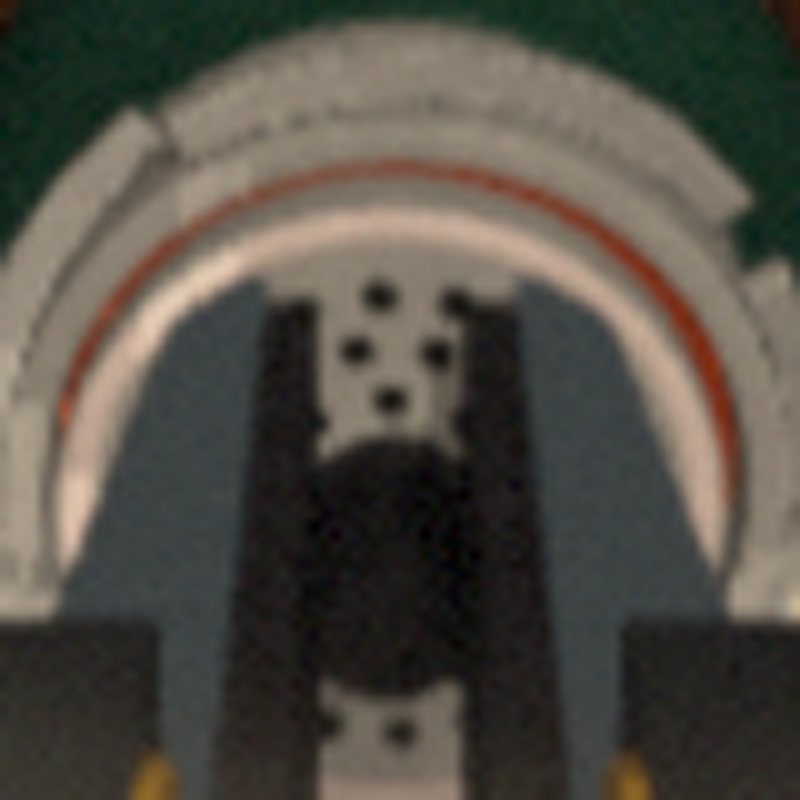

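Emit:
{"name": "step_arm", "arguments": {"plan": [{"tx": 0,"ty": 0.001,"tz": 0.0003,"rx": 0,"ry": 0,"rz": 0,"gripper": 0},{"tx": 0,"ty": 0,"tz": 0,"rx": 0,"ry": 0,"rz": 0,"gripper": 0}]}}

```text
time_s: 10.35
tcp_pos: [532.7, 73.4, 103.3]
orientation: [-90.0, 0.0, -90.0]
ft_force: [-0.5, -0.1, -1.2]
width: 0.098
```

Emit:
{"name": "step_arm", "arguments": {"plan": [{"tx": 0,"ty": 0.0008,"tz": 0,"rx": 0,"ry": 0,"rz": 0,"gripper": 0},{"tx": 0,"ty": 0,"tz": 0,"rx": 0,"ry": 0,"rz": 0,"gripper": 0}]}}

```text
time_s: 10.6
tcp_pos: [532.7, 73.4, 102.6]
orientation: [-90.0, -0.0, -90.0]
ft_force: [0.7, 0.3, -1.0]
width: 0.098
```

```bash
python3 look.py g 246 152 249 221
```

```text
t 10.6 p [532.67  73.4  102.57] o [-90.  -0. -90.] F [ 0.65  0.29 -0.97] M [-0.04 -0.03  0.01] w 0.09761013442161771 q [ 1.48 28.76 96.24 -0.   55.01  1.48]
```

View pics/lookwg.png

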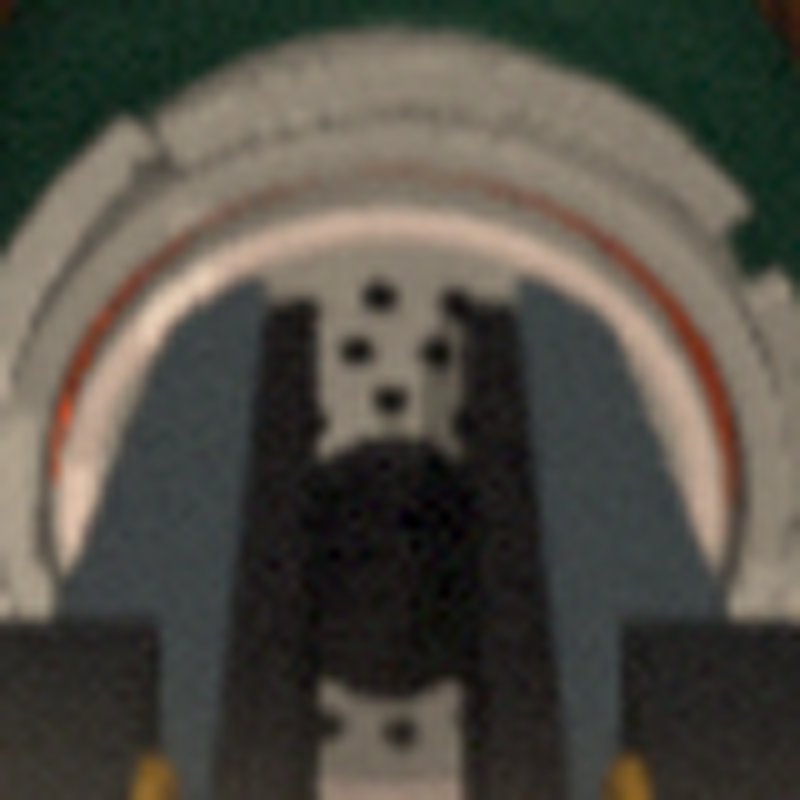

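Centred inside the mouth; ease down until the seal is felt.

Emit:
{"name": "step_arm", "arguments": {"plan": [{"tx": 0,"ty": 0.0004,"tz": 0,"rx": 0,"ry": 0,"rz": 0,"gripper": 0},{"tx": 0,"ty": 0,"tz": 0,"rx": 0,"ry": 0,"rz": 0,"gripper": 0}]}}

```text
time_s: 11.0
tcp_pos: [532.8, 73.4, 102.3]
orientation: [-90.0, -0.0, -90.0]
ft_force: [-0.7, 0.1, 2.1]
width: 0.1
```

Emit:
{"name": "step_arm", "arguments": {"plan": [{"tx": 0,"ty": 0.0003,"tz": 0,"rx": 0,"ry": 0,"rz": 0,"gripper": 0},{"tx": 0,"ty": 0,"tz": 0,"rx": 0,"ry": 0,"rz": 0,"gripper": 0}]}}

```text
time_s: 11.25
tcp_pos: [532.8, 73.4, 102.2]
orientation: [-90.0, -0.0, -90.0]
ft_force: [-1.2, 0.3, 6.0]
width: 0.096
```

```bash
python3 -c "
from h import *
pose()"
```

```text
t 11.25 p [532.79  73.4  102.17] o [-89.98  -0.   -90.  ] F [-1.24  0.3   6.04] M [-0.05  0.31  0.01] w 0.09599429305106802 q [ 1.48 28.79 96.26 -0.   54.93  1.48]
```

Emit:
{"name": "step_arm", "arguments": {"plan": [{"tx": 0,"ty": -0.0002,"tz": 0,"rx": 0,"ry": 0,"rz": 0,"gripper": 25},{"tx": 0,"ty": 0,"tz": 0,"rx": 0,"ry": 0,"rz": 0,"gripper": 25},{"tx": 0,"ty": 0,"tz": 0,"rx": 0,"ry": 0,"rz": 0,"gripper": 25},{"tx": 0,"ty": -0.02,"tz": 0,"rx": 0,"ry": 0,"rz": 0,"gripper": 25},{"tx": 0.02,"ty": -0.03,"tz": 0,"rx": 0,"ry": 0,"rz": 0,"gripper": 25},{"tx": 0.03,"ty": -0.02,"tz": 0,"rx": 0,"ry": 0,"rz": 0,"gripper": 60},{"tx": 0,"ty": 0,"tz": 0,"rx": 0,"ry": 0,"rz": 0,"gripper": 100}]}}

```text
time_s: 12.12
tcp_pos: [533.6, 22.0, 173.4]
orientation: [-89.8, -0.0, -90.1]
ft_force: [-0.1, 0.4, -0.5]
width: 0.437
```

Run:
```python
from h import *
pose(); w=grab_frame("wrist"); cv2.imwrite("pics/w20.png",w["img"]); crop(w,250,130,50,"w20c.png",8)
```

```text
t 12.125 p [533.6   22.01 173.44] o [-89.85  -0.02 -90.1 ] F [-0.12  0.45 -0.47] M [-0.05  0.02  0.02] w 0.43699626076465636 q [-4.04 23.06 92.48 -0.01 64.3  -3.93]
```

View pics/w20.png

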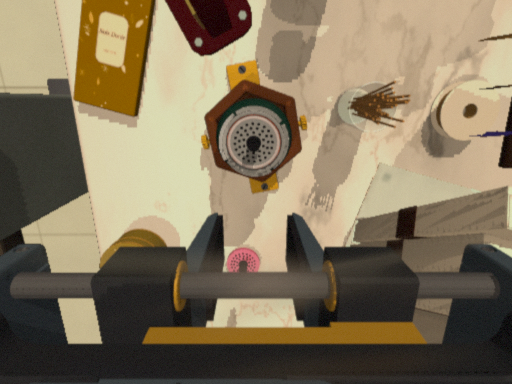

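View pics/w20c.png

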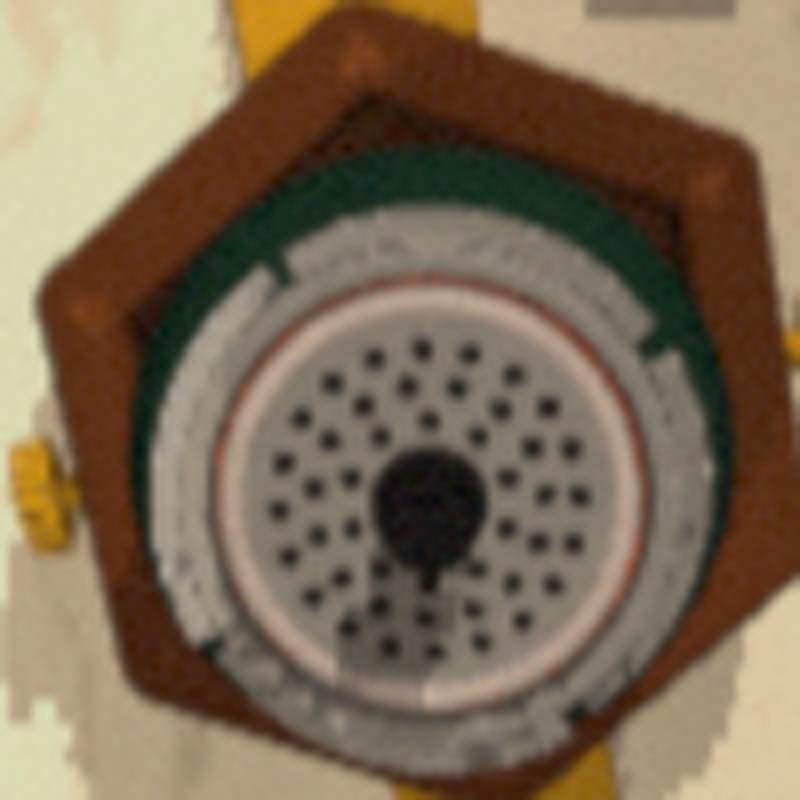

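Emit:
{"name": "step_arm", "arguments": {"plan": [{"tx": 0.043,"ty": 0,"tz": -0.009,"rx": 0,"ry": 0,"rz": 0,"gripper": 100},{"tx": 0.043,"ty": 0,"tz": -0.009,"rx": 0,"ry": 0,"rz": 0,"gripper": 100},{"tx": 0.043,"ty": 0,"tz": -0.009,"rx": 0,"ry": 0,"rz": 0,"gripper": 100},{"tx": 0.043,"ty": 0,"tz": -0.009,"rx": 0,"ry": 0,"rz": 0,"gripper": 100},{"tx": 0.043,"ty": 0,"tz": -0.009,"rx": 0,"ry": 0,"rz": 0,"gripper": 100},{"tx": 0.043,"ty": 0,"tz": -0.009,"rx": 0,"ry": 0,"rz": 0,"gripper": 100},{"tx": 0.043,"ty": 0,"tz": -0.009,"rx": 0,"ry": 0,"rz": 0,"gripper": 100},{"tx": 0.046,"ty": 0,"tz": -0.0095,"rx": 0,"ry": 0,"rz": 0,"gripper": 100},{"tx": 0,"ty": 0,"tz": 0,"rx": 0,"ry": 0,"rz": 0,"gripper": 100},{"tx": 0,"ty": 0,"tz": 0,"rx": 0,"ry": 0,"rz": 0,"gripper": 100}], "newtons": 25}}

```text
time_s: 13.42
tcp_pos: [460.1, -322.5, 171.3]
orientation: [-90.1, 0.1, -90.0]
ft_force: [0.1, 0.7, 0.0]
width: 1.0
```

Emit:
{"name": "step_arm", "arguments": {"plan": [{"tx": 0,"ty": 0,"tz": 0,"rx": 0,"ry": -10,"rz": 0,"gripper": 100},{"tx": 0,"ty": 0,"tz": 0,"rx": 0,"ry": -10,"rz": 0,"gripper": 100},{"tx": 0,"ty": 0,"tz": 0,"rx": 0,"ry": -10,"rz": 0,"gripper": 100},{"tx": 0,"ty": 0,"tz": 0,"rx": 0,"ry": -10,"rz": 0,"gripper": 100},{"tx": 0,"ty": 0,"tz": 0,"rx": 0,"ry": -10,"rz": 0,"gripper": 100},{"tx": 0,"ty": 0,"tz": 0,"rx": 0,"ry": -10,"rz": 0,"gripper": 100},{"tx": 0,"ty": 0,"tz": 0,"rx": 0,"ry": 0,"rz": 0,"gripper": 100}]}}

```text
time_s: 14.3
tcp_pos: [460.5, -322.1, 171.9]
orientation: [-90.0, 0.0, -30.0]
ft_force: [-1.1, -0.0, -0.1]
width: 1.0
```

Run:
```python
from h import *
pose(); w=grab_frame("wrist"); cv2.imwrite("pics/w21.png",w["img"])
```

```text
t 14.3 p [ 460.53 -322.12  171.87] o [-89.98   0.04 -29.96] F [-1.06 -0.   -0.15] M [ 0.04 -0.06  0.06] w 0.9997479979812073 q [ -41.07   25.37   88.59    0.01   66.08 -101.11]
```

View pics/w21.png

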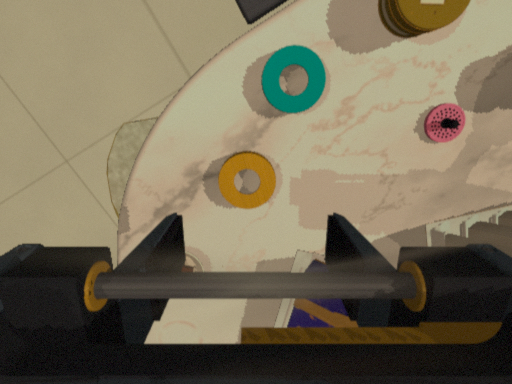

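```bash
cat > ringm.py <<'E'
from h import *
def ring(u0,v0,h=45,z=18.5):
    w=grab_frame("wrist");p=monitor.observe()["tcp_pos"];rp=monitor.observe()["orientation"]
    hsv=cv2.cvtColor(w["img"],cv2.COLOR_BGR2HSV)
    m=cv2.inRange(hsv,(12,160,90),(30,255,255));M=np.zeros_like(m);M[v0-h:v0+h,u0-h:u0+h]=m[v0-h:v0+h,u0-h:u0+h]
    M=cv2.morphologyEx(M,cv2.MORPH_OPEN,np.ones((3,3)))
    cs,hi=cv2.findContours(M,cv2.RETR_CCOMP,cv2.CHAIN_APPROX_NONE)
    for c,hh in zip(cs,hi[0]):
        if cv2.contourArea(c)>150:
            cc,R=circ([onz(w,a,b,z) for a,b in c[:,0]]); th=np.radians(rp[2])
            d=cc-p[:2]; tx=np.array([np.cos(th),np.sin(th)]); tz=np.array([-np.sin(th),np.cos(th)])
            print("outer" if hh[3]<0 else "hole",cv2.contourArea(c),c[:,0].mean(0),"c",cc,"R",R,"move tx",d@tx,"tz",d@tz)
    return w
if __name__=="__main__":
    import sys; w=ring(int(sys.argv[1]),int(sys.argv[2])); pose()
    crop(w,int(sys.argv[1]),int(sys.argv[2]),40,"ring.png",8)
E
python3 ringm.py 247 180
```

```text
outer 2465.5 [246.83 179.88] c [ 460.45 -332.7 ] R 33.594186325735386 move tx 5.10625529594574 tz -8.689435303000524
hole 571.0 [246.91 181.03] c [ 461.3 -333.3] R 16.209630196232506 move tx 6.142338438256598 tz -8.781308692985778
t 14.4 p [ 460.41 -322.63  171.97] o [-89.99   0.03 -30.19] F [0.71 0.08 0.31] M [ 0.08 -0.03 -0.1 ] w 1.0014813542848326 q [ -41.11   25.37   88.57    0.01   66.09 -100.92]
```

View pics/ring.png

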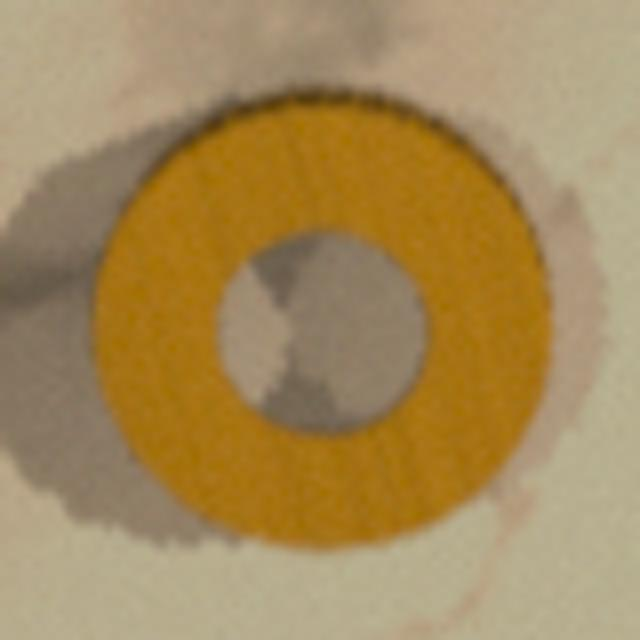

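Emit:
{"name": "step_arm", "arguments": {"plan": [{"tx": 0.0056,"ty": 0.03,"tz": -0.0087,"rx": 0,"ry": 0,"rz": 0,"gripper": 100},{"tx": 0,"ty": 0.04,"tz": 0,"rx": 0,"ry": 0,"rz": 0,"gripper": 100},{"tx": 0,"ty": 0.042,"tz": 0,"rx": 0,"ry": 0,"rz": 0,"gripper": 100},{"tx": 0,"ty": 0,"tz": 0,"rx": 0,"ry": 0,"rz": 0,"gripper": 100},{"tx": 0,"ty": 0,"tz": 0,"rx": 0,"ry": 0,"rz": 0,"gripper": 100}]}}

```text
time_s: 15.02
tcp_pos: [461.3, -334.2, 61.4]
orientation: [-90.0, -0.1, -30.1]
ft_force: [0.4, -0.6, 0.5]
width: 1.0
```

```bash
python3 ringm.py 255 205; python3 -c "
from h import *
cv2.imwrite('pics/w22.png',grab_frame('wrist')['img'])"
```

```text
outer 5121.5 [255.58 205.57] c [ 460.59 -332.74] R 33.81279058729165 move tx -1.7054329184766182 tz 1.00208043888531
hole 1135.5 [255.33 209.13] c [ 461.41 -333.34] R 15.963583487314311 move tx -0.6999917116792516 tz 0.8905111616876101
t 15.075 p [ 461.57 -334.47   61.81] o [-90.03  -0.13 -30.05] F [ 0.03 -0.12 -0.32] M [ 0.14 -0.06  0.02] w 0.997636481708164 q [ -41.93   34.11   93.7     0.     52.06 -101.88]
```

View pics/w22.png

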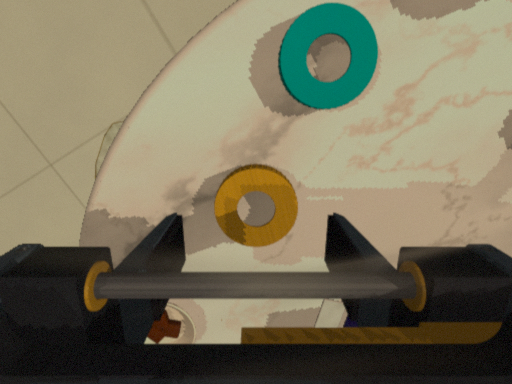

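Emit:
{"name": "step_arm", "arguments": {"plan": [{"tx": -0.0008,"ty": 0.03,"tz": 0.0006,"rx": 0,"ry": 0,"rz": 0,"gripper": 100},{"tx": 0,"ty": 0.025,"tz": 0,"rx": 0,"ry": 0,"rz": 0,"gripper": 100},{"tx": 0,"ty": 0.006,"tz": 0,"rx": 0,"ry": 0,"rz": 0,"gripper": 100},{"tx": 0,"ty": 0.002,"tz": 0,"rx": 0,"ry": 0,"rz": 0,"gripper": 100},{"tx": 0,"ty": 0,"tz": 0,"rx": 0,"ry": 0,"rz": 0,"gripper": 100}]}}

```text
time_s: 15.75
tcp_pos: [460.8, -333.4, -1.9]
orientation: [-90.0, -0.1, -30.0]
ft_force: [-1.2, 0.3, 1.1]
width: 0.999
```

```bash
python3 look.py h 319 292 275 162; python3 ringm.py 255 225
```

```text
t 15.75 p [ 460.81 -333.43   -1.89] o [-90.02  -0.08 -30.01] F [-1.2   0.25  1.07] M [ 0.08 -0.06  0.01] w 0.9993576930331945 q [ -41.9    39.7    96.03    0.     44.2  -101.9 ]
outer 4323.5 [255.16 232.29] c [ 454.51 -329.24] R 25.920118230946677 move tx -7.233902480177569 tz 0.42005655578237966
t 15.95 p [ 460.56 -333.22   -2.31] o [-90.01  -0.05 -30.  ] F [ 0.49 -0.36 -1.08] M [ 0.07 -0.02 -0.02] w 0.9979874563424109 q [ -41.9    39.73   96.05   -0.     44.17 -101.9 ]
```

View pics/lookh.png

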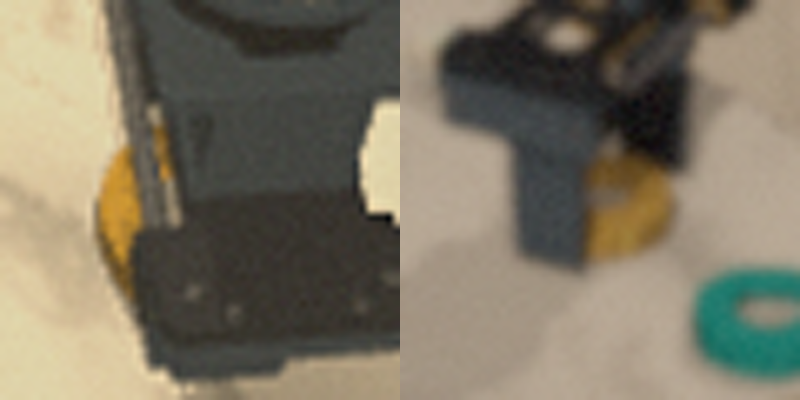

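View pics/ring.png

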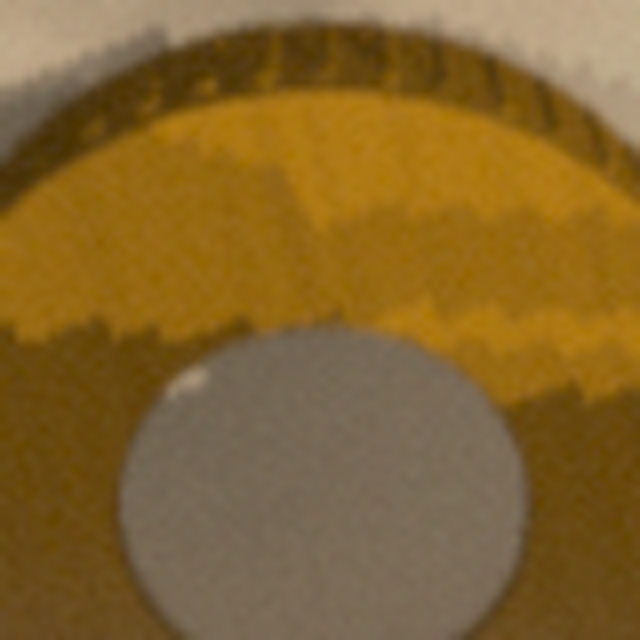

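Emit:
{"name": "step_arm", "arguments": {"plan": [{"tx": 0,"ty": 0,"tz": 0,"rx": 0,"ry": 0,"rz": 0,"gripper": 60},{"tx": 0,"ty": 0,"tz": 0,"rx": 0,"ry": 0,"rz": 0,"gripper": 60},{"tx": 0,"ty": 0,"tz": 0,"rx": 0,"ry": 0,"rz": 0,"gripper": 60},{"tx": 0,"ty": 0,"tz": 0,"rx": 0,"ry": 0,"rz": 0,"gripper": 60}], "newtons": 25}}

```text
time_s: 16.45
tcp_pos: [460.3, -333.0, -2.9]
orientation: [-90.0, -0.0, -30.0]
ft_force: [0.4, -0.1, 1.3]
width: 0.746
```

Run:
```python
from h import *
s=pose();w=grab_frame("wrist");cv2.imwrite("pics/w24.png",w["img"]);crop(w,256,235,50,"w24c.png",8)
print(proj(w,[*s["tcp_pos"][:2],18.5]),onz(w,255.4,246.4,18.5))
```

```text
t 16.45 p [ 460.34 -333.04   -2.85] o [-90.  -0. -30.] F [ 0.37 -0.11  1.33] M [ 0.12 -0.04 -0.02] w 0.7464296698250853 q [ -41.91   39.78   96.07    0.     44.15 -101.91]
[254.39 248.15] [ 459.63 -331.93   18.5 ]
```

View pics/w24c.png

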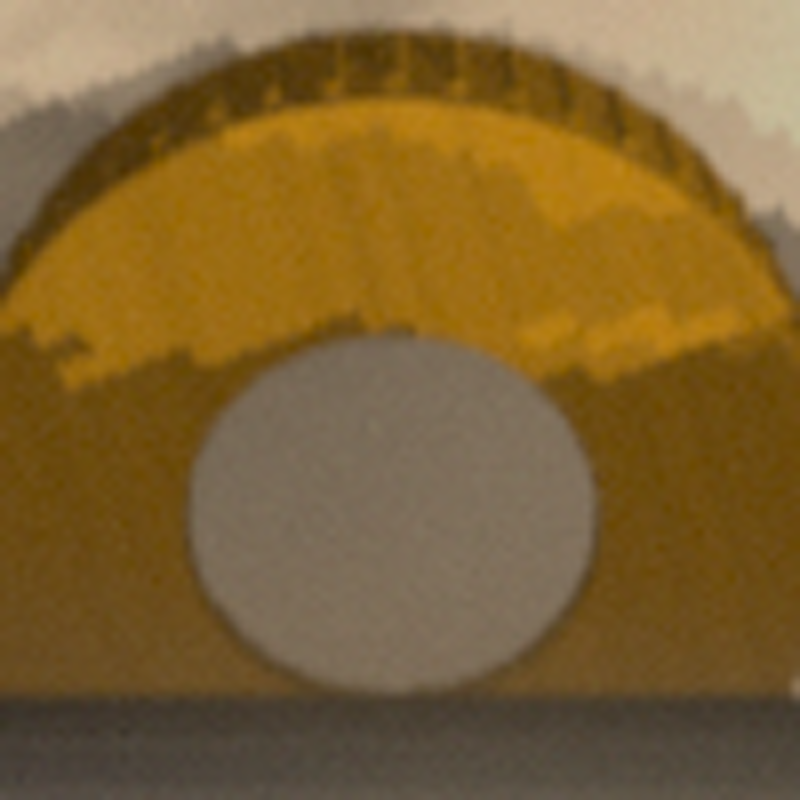

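Emit:
{"name": "step_arm", "arguments": {"plan": [{"tx": 0,"ty": -0.03,"tz": 0,"rx": 0,"ry": 0,"rz": 0,"gripper": 60},{"tx": 0,"ty": -0.05,"tz": 0,"rx": 0,"ry": 0,"rz": 0,"gripper": 60},{"tx": 0,"ty": -0.06,"tz": 0,"rx": 0,"ry": 0,"rz": 0,"gripper": 60},{"tx": 0,"ty": -0.015,"tz": 0,"rx": 0,"ry": 0,"rz": 0,"gripper": 60}]}}

```text
time_s: 17.0
tcp_pos: [461.5, -334.1, 155.6]
orientation: [-90.1, -0.3, -30.0]
ft_force: [0.4, -0.2, -1.6]
width: 0.746
```

Emit:
{"name": "step_arm", "arguments": {"plan": [{"tx": -0.008,"ty": 0,"tz": 0.039,"rx": 0,"ry": 0,"rz": 0,"gripper": 60},{"tx": -0.008,"ty": 0,"tz": 0.039,"rx": 0,"ry": 0,"rz": 0,"gripper": 60},{"tx": -0.008,"ty": 0,"tz": 0.039,"rx": 0,"ry": 0,"rz": 0,"gripper": 60},{"tx": -0.008,"ty": 0,"tz": 0.039,"rx": 0,"ry": 0,"rz": 0,"gripper": 60},{"tx": -0.008,"ty": 0,"tz": 0.039,"rx": 0,"ry": 0,"rz": 0,"gripper": 60},{"tx": -0.008,"ty": 0,"tz": 0.039,"rx": 0,"ry": 0,"rz": 0,"gripper": 60},{"tx": -0.008,"ty": 0,"tz": 0.039,"rx": 0,"ry": 0,"rz": 0,"gripper": 60},{"tx": -0.008,"ty": 0,"tz": 0.039,"rx": 0,"ry": 0,"rz": 0,"gripper": 60},{"tx": -0.008,"ty": 0,"tz": 0.039,"rx": 0,"ry": 0,"rz": 0,"gripper": 60},{"tx": -0.008,"ty": 0,"tz": 0.0366,"rx": 0,"ry": 0,"rz": 0,"gripper": 60},{"tx": 0,"ty": 0,"tz": 0,"rx": 0,"ry": 0,"rz": 0,"gripper": 60},{"tx": 0,"ty": 0,"tz": 0,"rx": 0,"ry": 0,"rz": 0,"gripper": 60}]}}

```text
time_s: 18.5
tcp_pos: [584.2, 42.4, 151.3]
orientation: [-90.1, 0.1, -30.0]
ft_force: [-0.1, -0.8, -1.3]
width: 0.744
```

Run:
```python
from h import *
s=pose();w=grab_frame("wrist");cv2.imwrite("pics/w25.png",w["img"]);
print(proj(w,[532.5,72.8,100]))
```

```text
t 18.5 p [584.22  42.4  151.33] o [-90.05   0.06 -29.98] F [-0.13 -0.81 -1.29] M [ 0.02 -0.03  0.02] w 0.7436674992600244 q [ -1.68  28.51  86.53  -0.02  65.04 -61.7 ]
[255.1  133.99]
```

View pics/w25.png

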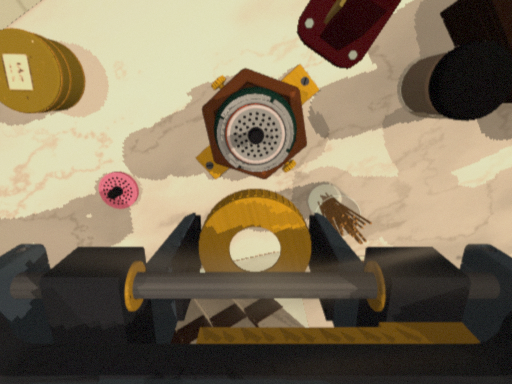

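Run:
```python
from h import *
w=grab_frame("wrist");crop(w,256,134,40,"w26a.png",9);crop(w,256,245,40,"w26b.png",9)
print(monitor.observe()["tcp_pos"])
a=[cv2.imread(f"pics/w26{k}.png") for k in "ab"];cv2.imwrite("pics/w26.png",cv2.resize(np.hstack(a),(800,400)))
```

```text
[584.33  41.83 151.69]
```

View pics/w26a.png

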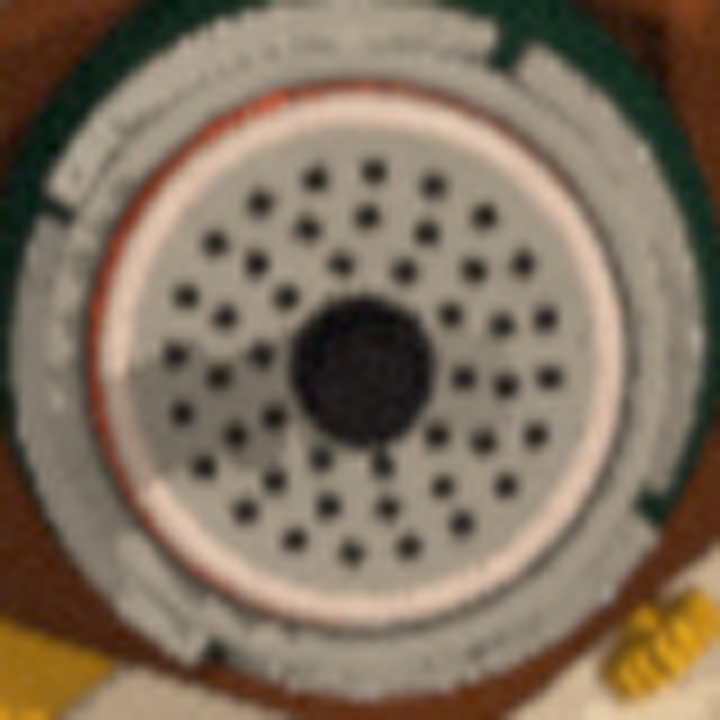

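View pics/w26b.png

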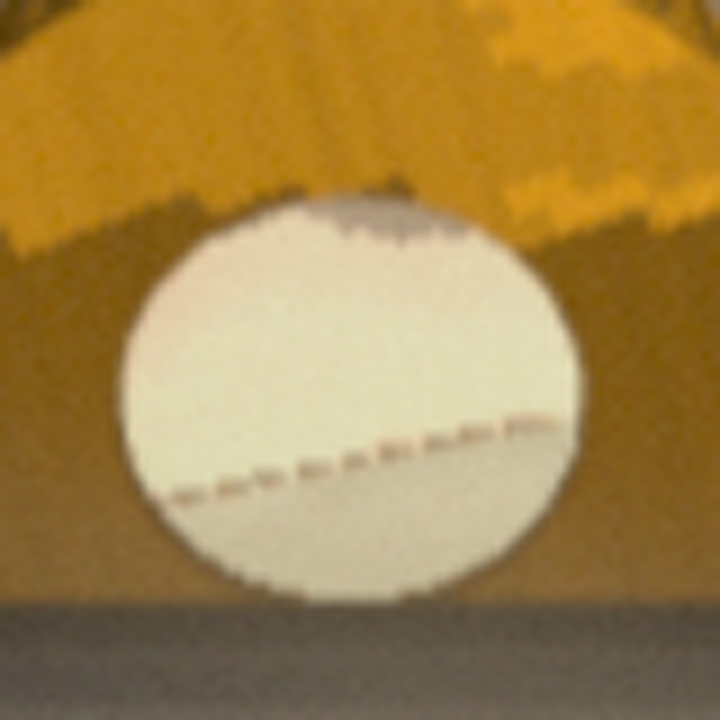

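Run:
```python
from h import *
w=grab_frame("wrist");s=monitor.observe();p=s["tcp_pos"];th=np.radians(s["orientation"][2])
tx=np.array([np.cos(th),np.sin(th)]); tz=np.array([-np.sin(th),np.cos(th)])
def T(X): d=X[:2]-p[:2]; return np.array([d@tx,d@tz])
zt=p[2]+2.9+18.5
px=lambda a,b,u0,v0:(u0+a/9-.05,v0+b/9-.05)
A=T(onz(w,*px(352,197,216,205),zt));B=T(onz(w,*px(352,603,216,205),zt-3));C=T(onz(w,*px(122,395,216,205),zt));D=T(onz(w,*px(582,395,216,205),zt))
print("ring",A,B,C,D,"cx",A[0]+15.5,B[0]-15.5,"cz",(C+D)/2)
print("mouth",T(onz(w,*px(361,357.5,216,94),104)),"sieve",T(onz(w,*px(363,360,216,94),107)))
print(onz(w,*px(361,357.5,216,94),104), p)
```

```text
ring [-14.12   0.39] [18.19  0.38] [  0.3  -15.01] [ 0.32 15.78] cx 1.381469415306242 2.685670886257121 cz [0.31 0.38]
mouth [-60.71   1.23] sieve [-60.82   1.38]
[532.54  73.25 104.  ] [584.47  41.78 151.85]
```

Emit:
{"name": "step_arm", "arguments": {"plan": [{"tx": -0.02,"ty": 0,"tz": 0.0008,"rx": 0,"ry": 0,"rz": 0,"gripper": 60},{"tx": -0.03,"ty": 0,"tz": 0,"rx": 0,"ry": 0,"rz": 0,"gripper": 60},{"tx": -0.0117,"ty": 0,"tz": 0,"rx": 0,"ry": 0,"rz": 0,"gripper": 60},{"tx": 0,"ty": 0.02,"tz": 0,"rx": 0,"ry": 0,"rz": 0,"gripper": 60},{"tx": 0,"ty": 0.018,"tz": 0,"rx": 0,"ry": 0,"rz": 0,"gripper": 60},{"tx": 0,"ty": 0,"tz": 0,"rx": 0,"ry": 0,"rz": 0,"gripper": 60}]}}

```text
time_s: 19.4
tcp_pos: [531.4, 73.7, 113.3]
orientation: [-90.1, 0.1, -30.0]
ft_force: [-0.0, 0.2, -2.6]
width: 0.748
```

```bash
python3 look.py m 246 152 249 221;python3 - <<'E'
from h import *
w=grab_frame("wrist");crop(w,256,240,40,"w27.png",9)
E
```

```text
t 19.4 p [531.41  73.66 113.32] o [-90.06   0.08 -30.03] F [-0.02  0.17 -2.56] M [ 0.03 -0.04 -0.01] w 0.7478733709132634 q [  1.52  27.85  95.73  -0.01  56.53 -58.44]
```

View pics/lookm.png

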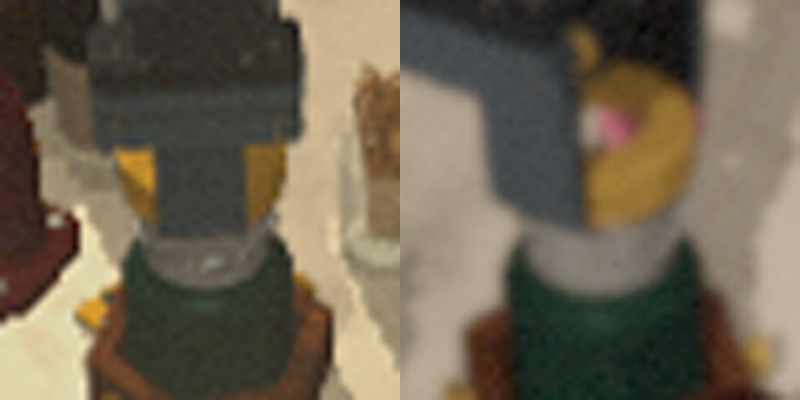

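View pics/w27.png

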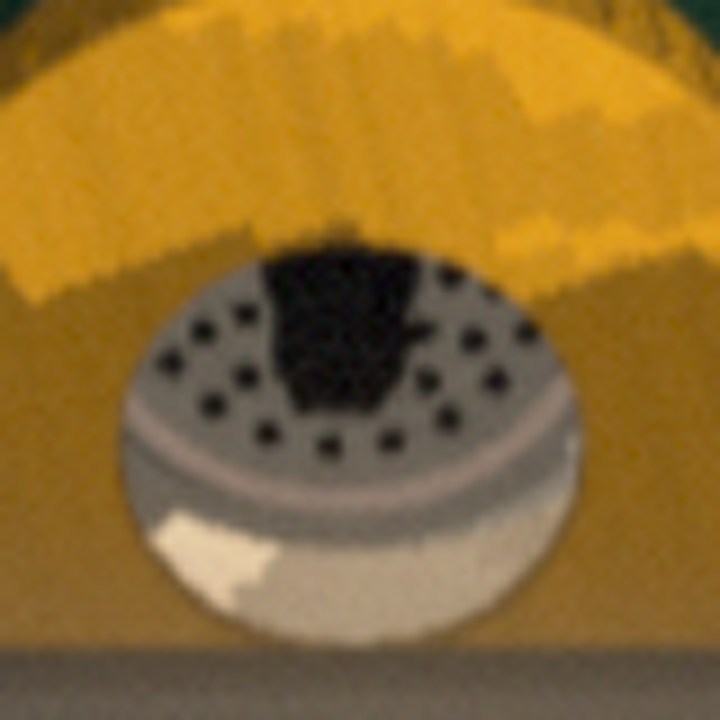

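Emit:
{"name": "step_arm", "arguments": {"plan": [{"tx": 0,"ty": 0.005,"tz": -0.0003,"rx": 0,"ry": 0,"rz": 0,"gripper": 60},{"tx": 0,"ty": 0.004,"tz": 0,"rx": 0,"ry": 0,"rz": 0,"gripper": 60},{"tx": 0,"ty": 0,"tz": 0,"rx": 0,"ry": 0,"rz": 0,"gripper": 60}]}}

```text
time_s: 19.98
tcp_pos: [531.4, 73.9, 104.8]
orientation: [-90.0, 0.0, -30.0]
ft_force: [-0.3, -0.3, -0.8]
width: 0.75
```

Emit:
{"name": "step_arm", "arguments": {"plan": [{"tx": 0,"ty": 0.001,"tz": 0,"rx": 0,"ry": 0,"rz": 0,"gripper": 60},{"tx": 0,"ty": 0.001,"tz": 0,"rx": 0,"ry": 0,"rz": 0,"gripper": 60}]}}

```text
time_s: 20.23
tcp_pos: [531.7, 74.0, 103.1]
orientation: [-90.0, -0.0, -30.0]
ft_force: [0.1, 0.4, -1.8]
width: 0.743
```

```bash
python3 look.py n 246 152 249 221
```

```text
t 20.225 p [531.72  73.95 103.14] o [-90.    -0.01 -30.  ] F [ 0.06  0.44 -1.78] M [ 0.09 -0.07  0.  ] w 0.7428796295416099 q [  1.54  28.65  96.34  -0.    55.   -58.46]
```

View pics/lookwn.png

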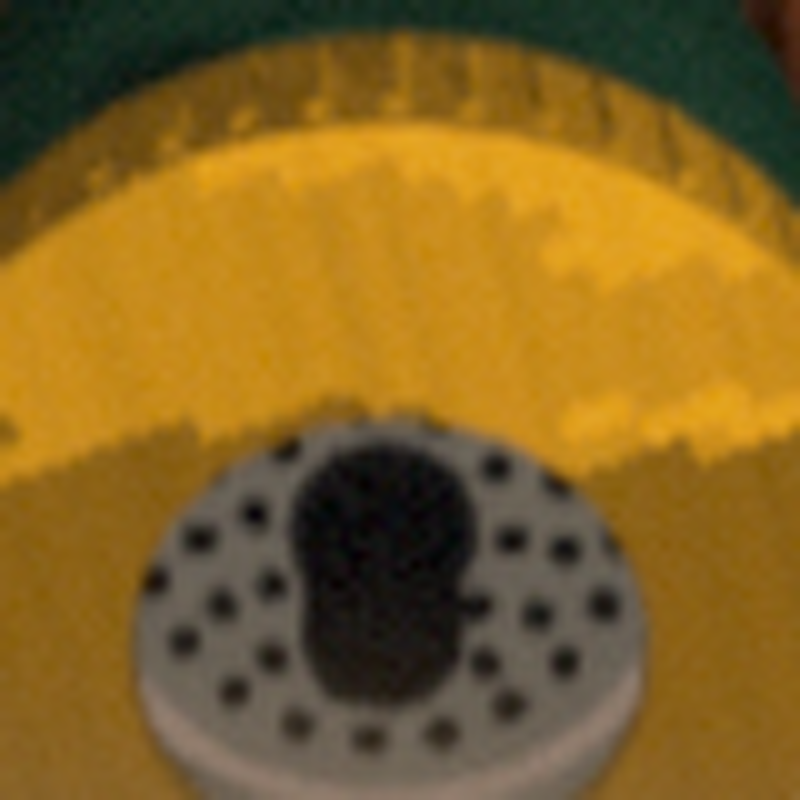

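Emit:
{"name": "step_arm", "arguments": {"plan": [{"tx": 0,"ty": 0.001,"tz": -0.0004,"rx": 0,"ry": 0,"rz": 0,"gripper": 60},{"tx": 0,"ty": 0.001,"tz": 0,"rx": 0,"ry": 0,"rz": 0,"gripper": 60},{"tx": 0,"ty": 0,"tz": 0,"rx": 0,"ry": 0,"rz": 0,"gripper": 60}]}}

```text
time_s: 20.75
tcp_pos: [531.4, 73.6, 101.0]
orientation: [-90.0, 0.0, -30.0]
ft_force: [0.8, 0.3, -1.6]
width: 0.745
```

Emit:
{"name": "step_arm", "arguments": {"plan": [{"tx": 0,"ty": 0.001,"tz": 0,"rx": 0,"ry": 0,"rz": 0,"gripper": 60},{"tx": 0,"ty": 0,"tz": 0,"rx": 0,"ry": 0,"rz": 0,"gripper": 60}]}}

```text
time_s: 21.0
tcp_pos: [531.4, 73.6, 100.1]
orientation: [-90.0, 0.0, -30.0]
ft_force: [-0.9, 0.2, -1.0]
width: 0.745
```

Emit:
{"name": "step_arm", "arguments": {"plan": [{"tx": 0,"ty": 0.001,"tz": 0,"rx": 0,"ry": 0,"rz": 0,"gripper": 60},{"tx": 0,"ty": 0,"tz": 0,"rx": 0,"ry": 0,"rz": 0,"gripper": 60}]}}

```text
time_s: 21.25
tcp_pos: [531.4, 73.6, 99.0]
orientation: [-90.0, 0.0, -30.0]
ft_force: [0.4, 0.5, -1.5]
width: 0.744
```

Emit:
{"name": "step_arm", "arguments": {"plan": [{"tx": 0,"ty": 0.001,"tz": 0,"rx": 0,"ry": 0,"rz": 0,"gripper": 60},{"tx": 0,"ty": 0,"tz": 0,"rx": 0,"ry": 0,"rz": 0,"gripper": 60}]}}

```text
time_s: 21.5
tcp_pos: [531.4, 73.6, 98.0]
orientation: [-90.0, 0.0, -30.0]
ft_force: [-0.0, -0.4, -1.4]
width: 0.747
```

Emit:
{"name": "step_arm", "arguments": {"plan": [{"tx": 0,"ty": 0.001,"tz": 0,"rx": 0,"ry": 0,"rz": 0,"gripper": 60},{"tx": 0,"ty": 0,"tz": 0,"rx": 0,"ry": 0,"rz": 0,"gripper": 60}]}}

```text
time_s: 21.75
tcp_pos: [531.4, 73.6, 97.0]
orientation: [-90.0, 0.0, -30.0]
ft_force: [-0.3, 0.3, -0.6]
width: 0.746
```

Emit:
{"name": "step_arm", "arguments": {"plan": [{"tx": 0,"ty": 0.001,"tz": 0,"rx": 0,"ry": 0,"rz": 0,"gripper": 60},{"tx": 0,"ty": 0,"tz": 0,"rx": 0,"ry": 0,"rz": 0,"gripper": 60}]}}

```text
time_s: 22.0
tcp_pos: [531.4, 73.6, 96.0]
orientation: [-90.0, 0.0, -30.0]
ft_force: [0.4, -0.0, -1.8]
width: 0.745
```

Emit:
{"name": "step_arm", "arguments": {"plan": [{"tx": 0,"ty": 0.001,"tz": 0,"rx": 0,"ry": 0,"rz": 0,"gripper": 60},{"tx": 0,"ty": 0,"tz": 0,"rx": 0,"ry": 0,"rz": 0,"gripper": 60}]}}

```text
time_s: 22.25
tcp_pos: [531.4, 73.6, 95.0]
orientation: [-90.0, 0.0, -30.0]
ft_force: [-0.4, -0.1, -1.4]
width: 0.746
```

Emit:
{"name": "step_arm", "arguments": {"plan": [{"tx": 0,"ty": 0.001,"tz": 0,"rx": 0,"ry": 0,"rz": 0,"gripper": 60},{"tx": 0,"ty": 0,"tz": 0,"rx": 0,"ry": 0,"rz": 0,"gripper": 60}]}}

```text
time_s: 22.5
tcp_pos: [531.4, 73.6, 94.0]
orientation: [-90.0, 0.0, -30.0]
ft_force: [-0.3, 0.4, -1.4]
width: 0.745
```

Emit:
{"name": "step_arm", "arguments": {"plan": [{"tx": 0,"ty": 0.001,"tz": 0,"rx": 0,"ry": 0,"rz": 0,"gripper": 60},{"tx": 0,"ty": 0,"tz": 0,"rx": 0,"ry": 0,"rz": 0,"gripper": 60}]}}

```text
time_s: 22.75
tcp_pos: [531.5, 73.6, 93.6]
orientation: [-90.0, -0.0, -30.0]
ft_force: [-2.7, -0.1, 8.4]
width: 0.745
```

Emit:
{"name": "step_arm", "arguments": {"plan": [{"tx": 0,"ty": 0.0004,"tz": 0.0001,"rx": 0,"ry": 5,"rz": 0,"gripper": 60},{"tx": 0,"ty": 0.0004,"tz": 0.0001,"rx": 0,"ry": 5,"rz": 0,"gripper": 60},{"tx": 0,"ty": 0,"tz": 0,"rx": 0,"ry": 0,"rz": 0,"gripper": 60}]}}

```text
time_s: 23.12
tcp_pos: [532.2, 73.7, 92.8]
orientation: [-90.0, -0.1, -40.1]
ft_force: [0.3, -0.7, 5.3]
width: 0.75
```

```bash
python3 -c "
from h import *
pose()"
```

```text
t 23.125 p [532.2   73.71  92.77] o [-89.95  -0.06 -40.08] F [ 0.34 -0.66  5.34] M [-0.12 -0.05 -0.17] w 0.7499629237708203 q [  1.52  29.52  96.88  -0.01  53.52 -48.39]
```

Emit:
{"name": "step_arm", "arguments": {"plan": [{"tx": 0,"ty": 0.0004,"tz": 0.0001,"rx": 0,"ry": 5,"rz": 0,"gripper": 60},{"tx": 0,"ty": 0.0004,"tz": 0.0001,"rx": 0,"ry": 5,"rz": 0,"gripper": 60},{"tx": 0,"ty": 0,"tz": 0,"rx": 0,"ry": 0,"rz": 0,"gripper": 60}]}}

```text
time_s: 23.5
tcp_pos: [532.3, 73.9, 91.9]
orientation: [-89.9, -0.0, -50.0]
ft_force: [-0.5, -0.6, 6.7]
width: 0.747
```

```bash
python3 -c "
from h import *
pose()"
```

```text
t 23.5 p [532.25  73.9   91.92] o [-89.95  -0.05 -50.04] F [-0.52 -0.62  6.7 ] M [-0.08 -0.04 -0.11] w 0.7466542672673122 q [  1.54  29.6   96.91  -0.    53.42 -38.42]
```

Emit:
{"name": "step_arm", "arguments": {"plan": [{"tx": 0,"ty": 0.0004,"tz": 0.0001,"rx": 0,"ry": 5,"rz": 0,"gripper": 60},{"tx": 0,"ty": 0.0004,"tz": 0.0001,"rx": 0,"ry": 5,"rz": 0,"gripper": 60},{"tx": 0,"ty": 0.0004,"tz": 0.0001,"rx": 0,"ry": 5,"rz": 0,"gripper": 60},{"tx": 0,"ty": 0,"tz": 0,"rx": 0,"ry": 0,"rz": 0,"gripper": 60}]}}

```text
time_s: 24.0
tcp_pos: [532.4, 74.1, 90.6]
orientation: [-89.9, -0.0, -65.0]
ft_force: [0.3, 0.0, 5.3]
width: 0.743
```

```bash
python3 -c "
from h import *
pose()"
```

```text
t 24.0 p [532.36  74.09  90.64] o [-89.95  -0.02 -65.  ] F [0.28 0.04 5.28] M [-0.03 -0.01 -0.13] w 0.7428077864944501 q [  1.56  29.72  96.94   0.    53.28 -23.45]
```

Emit:
{"name": "step_arm", "arguments": {"plan": [{"tx": 0,"ty": 0.0004,"tz": 0.0001,"rx": 0,"ry": 5,"rz": 0,"gripper": 60},{"tx": 0,"ty": 0.0004,"tz": 0.0001,"rx": 0,"ry": 5,"rz": 0,"gripper": 60},{"tx": 0,"ty": 0,"tz": 0,"rx": 0,"ry": 0,"rz": 0,"gripper": 60}]}}

```text
time_s: 24.38
tcp_pos: [532.2, 74.1, 89.5]
orientation: [-90.0, -0.0, -74.9]
ft_force: [0.5, -1.1, -0.1]
width: 0.746
```

```bash
python3 -c "
from h import *
pose()"
```

```text
t 24.375 p [532.2   74.1   89.48] o [-89.99  -0.01 -74.91] F [ 0.53 -1.07 -0.09] M [-0.2  -0.23 -0.  ] w 0.7464223865699994 q [  1.56  29.83  96.98  -0.01  53.19 -13.53]
```

Emit:
{"name": "step_arm", "arguments": {"plan": [{"tx": 0,"ty": 0.0004,"tz": 0.0001,"rx": 0,"ry": 5,"rz": 0,"gripper": 60},{"tx": 0,"ty": 0,"tz": 0,"rx": 0,"ry": 0,"rz": 0,"gripper": 60}]}}

```text
time_s: 24.62
tcp_pos: [532.2, 74.1, 89.0]
orientation: [-90.0, -0.0, -79.8]
ft_force: [1.0, -1.1, -0.2]
width: 0.744
```

```bash
python3 -c "
from h import *
pose()"
```

```text
t 24.625 p [532.18  74.12  89.03] o [-90.01  -0.01 -79.84] F [ 1.04 -1.07 -0.17] M [-0.27 -0.11  0.  ] w 0.7440982566295443 q [ 1.56 29.87 96.99 -0.01 53.15 -8.59]
```

Emit:
{"name": "step_arm", "arguments": {"plan": [{"tx": 0,"ty": 0.0004,"tz": 0.0001,"rx": 0,"ry": 5,"rz": 0,"gripper": 60},{"tx": 0,"ty": 0,"tz": 0,"rx": 0,"ry": 0,"rz": 0,"gripper": 60}]}}

```text
time_s: 24.88
tcp_pos: [532.2, 74.2, 88.7]
orientation: [-90.0, 0.0, -84.8]
ft_force: [0.7, -0.9, -2.4]
width: 0.746
```

```bash
python3 -c "
from h import *
pose()"
```

```text
t 24.875 p [532.19  74.2   88.65] o [-90.02   0.   -84.81] F [ 0.67 -0.89 -2.36] M [-0.21 -0.13  0.  ] w 0.7464726863714716 q [ 1.57 29.91 97.    0.   53.11 -3.63]
```

Emit:
{"name": "step_arm", "arguments": {"plan": [{"tx": 0,"ty": 0.0004,"tz": 0.0001,"rx": 0,"ry": 5,"rz": 0,"gripper": 60},{"tx": 0,"ty": 0,"tz": 0,"rx": 0,"ry": 0,"rz": 0,"gripper": 60}]}}

```text
time_s: 25.12
tcp_pos: [532.4, 74.3, 88.4]
orientation: [-90.0, 0.0, -89.8]
ft_force: [-0.1, -0.1, 2.7]
width: 0.745
```

```bash
python3 look.py q 246 152 249 221
```

```text
t 25.125 p [532.4   74.28  88.43] o [-90.     0.   -89.79] F [-0.08 -0.11  2.7 ] M [-0.04  0.09 -0.04] w 0.7454751914662907 q [ 1.57 29.93 97.    0.01 53.07  1.36]
```

View pics/lookq.png

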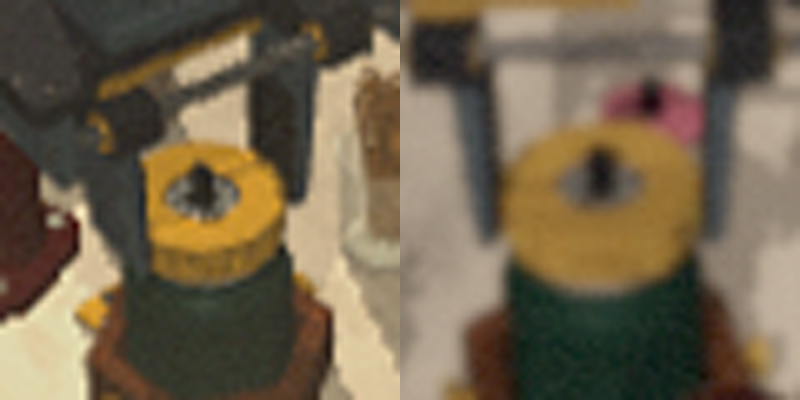

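View pics/lookwq.png

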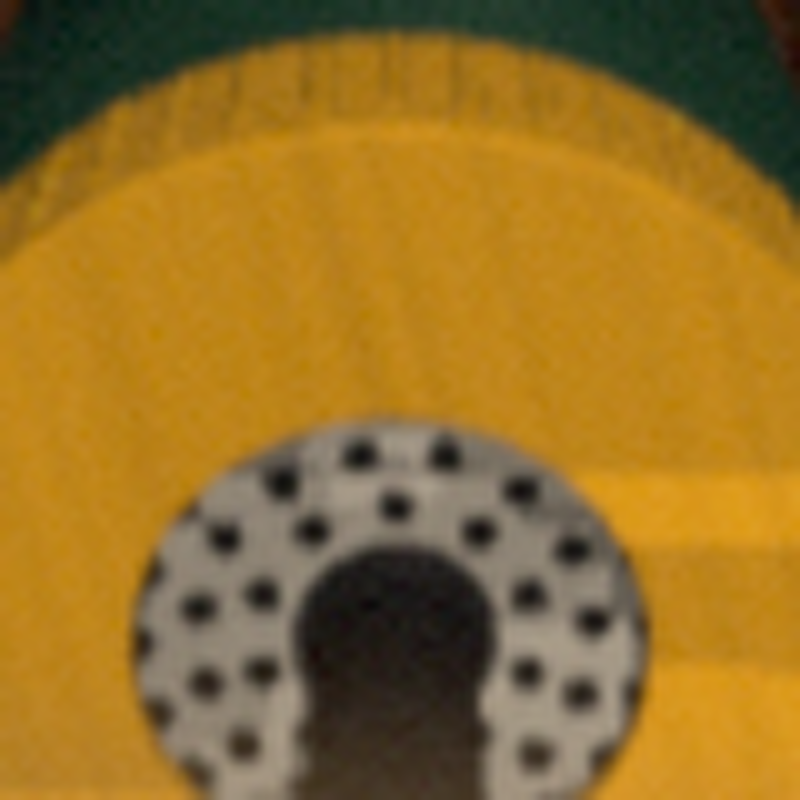

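Emit:
{"name": "step_arm", "arguments": {"plan": [{"tx": 0,"ty": 0.0002,"tz": 0.0001,"rx": 0,"ry": 4,"rz": 0,"gripper": 60},{"tx": 0,"ty": 0,"tz": 0,"rx": 0,"ry": 0,"rz": 0,"gripper": 60}]}}

```text
time_s: 25.52
tcp_pos: [532.7, 74.2, 88.4]
orientation: [-90.0, 0.0, -93.9]
ft_force: [-0.2, 0.4, 5.5]
width: 0.745
```

```bash
python3 -c "
from h import *
pose()"
```

```text
t 25.525 p [532.67  74.21  88.36] o [-89.97   0.   -93.92] F [-0.22  0.42  5.46] M [-0.06  0.09 -0.02] w 0.744903258191147 q [ 1.57 29.95 96.99  0.   53.04  5.49]
```

Emit:
{"name": "step_arm", "arguments": {"plan": [{"tx": 0,"ty": 0.0002,"tz": 0,"rx": 0,"ry": 3,"rz": 0,"gripper": 60},{"tx": 0,"ty": 0,"tz": 0,"rx": 0,"ry": 0,"rz": 0,"gripper": 60}]}}

```text
time_s: 25.78
tcp_pos: [532.8, 74.3, 88.3]
orientation: [-90.0, 0.0, -96.9]
ft_force: [0.1, -0.5, 8.2]
width: 0.747
```

```bash
python3 -c "
from h import *
pose()"
```

```text
t 25.775 p [532.82  74.26  88.29] o [-89.96   0.01 -96.9 ] F [ 0.08 -0.48  8.2 ] M [-0.01  0.12  0.04] w 0.7469917518938052 q [ 1.57 29.95 96.98  0.   53.02  8.47]
```

Emit:
{"name": "step_arm", "arguments": {"plan": [{"tx": 0,"ty": 0,"tz": 0,"rx": 0,"ry": 3,"rz": 0,"gripper": 60},{"tx": 0,"ty": 0,"tz": 0,"rx": 0,"ry": 0,"rz": 0,"gripper": 60}]}}

```text
time_s: 26.02
tcp_pos: [532.9, 74.2, 88.3]
orientation: [-90.0, 0.0, -99.9]
ft_force: [0.6, -0.5, 6.8]
width: 0.743
```

```bash
python3 -c "
from h import *
pose()"
```

```text
t 26.025 p [532.89  74.23  88.28] o [-89.95   0.01 -99.9 ] F [ 0.65 -0.53  6.84] M [-0.03  0.09  0.02] w 0.7432680309741909 q [ 1.57 29.96 96.98  0.   53.01 11.47]
```

Emit:
{"name": "step_arm", "arguments": {"plan": [{"tx": 0,"ty": 0,"tz": 0,"rx": 0,"ry": 3,"rz": 0,"gripper": 60},{"tx": 0,"ty": 0,"tz": 0,"rx": 0,"ry": 0,"rz": 0,"gripper": 60}]}}

```text
time_s: 26.28
tcp_pos: [533.0, 74.2, 88.3]
orientation: [-89.9, 0.0, -102.9]
ft_force: [0.3, -0.4, 7.0]
width: 0.745
```

```bash
python3 -c "
from h import *
pose()"
```

```text
t 26.275 p [532.97  74.21  88.3 ] o [ -89.94    0.01 -102.9 ] F [ 0.34 -0.35  6.96] M [-0.06 -0.01 -0.02] w 0.7453035902118826 q [ 1.57 29.96 96.98 -0.   53.01 14.48]
```

Emit:
{"name": "step_arm", "arguments": {"plan": [{"tx": 0,"ty": 0,"tz": 0,"rx": 0,"ry": 5,"rz": 0,"gripper": 60},{"tx": 0,"ty": 0,"tz": 0,"rx": 0,"ry": 0,"rz": 0,"gripper": 60}]}}

```text
time_s: 26.52
tcp_pos: [533.1, 74.2, 88.3]
orientation: [-89.9, 0.0, -107.9]
ft_force: [0.3, -1.0, 7.5]
width: 0.748
```

```bash
python3 -c "
from h import *
pose()"
```

```text
t 26.525 p [533.14  74.17  88.33] o [ -89.92    0.02 -107.94] F [ 0.35 -0.97  7.54] M [-0.23 -0.11 -0.1 ] w 0.7475227523747486 q [ 1.57 29.96 96.97 -0.01 53.   19.51]
```

Emit:
{"name": "step_arm", "arguments": {"plan": [{"tx": 0,"ty": 0,"tz": 0,"rx": 0,"ry": 4,"rz": 0,"gripper": 60},{"tx": 0,"ty": 0,"tz": 0,"rx": 0,"ry": 0,"rz": 0,"gripper": 60}]}}

```text
time_s: 26.78
tcp_pos: [533.2, 74.1, 88.3]
orientation: [-89.9, 0.0, -111.9]
ft_force: [2.4, -1.8, 6.2]
width: 0.745
```

```bash
python3 -c "
from h import *
pose()"
```

```text
t 26.775 p [533.23  74.12  88.3 ] o [ -89.92    0.03 -111.89] F [ 2.38 -1.75  6.24] M [-0.27 -0.27 -0.06] w 0.7448098646863258 q [ 1.56 29.96 96.96 -0.01 52.99 23.46]
```

Emit:
{"name": "step_arm", "arguments": {"plan": [{"tx": 0,"ty": 0,"tz": 0.0001,"rx": 0,"ry": 4,"rz": 0,"gripper": 60},{"tx": 0,"ty": 0,"tz": 0,"rx": 0,"ry": 0,"rz": 0,"gripper": 60}]}}

```text
time_s: 27.02
tcp_pos: [533.2, 74.1, 88.1]
orientation: [-89.9, 0.0, -115.8]
ft_force: [4.2, -1.1, 3.4]
width: 0.745
```

```bash
python3 -c "
from h import *
pose()"
```

```text
t 27.025 p [533.21  74.12  88.1 ] o [ -89.94    0.02 -115.84] F [ 4.24 -1.06  3.38] M [-0.24 -0.56  0.05] w 0.7453685185930538 q [ 1.56 29.98 96.96 -0.01 52.99 27.41]
```

Emit:
{"name": "step_arm", "arguments": {"plan": [{"tx": 0,"ty": 0,"tz": 0.0001,"rx": 0,"ry": 4,"rz": 0,"gripper": 60},{"tx": 0,"ty": 0,"tz": 0,"rx": 0,"ry": 0,"rz": 0,"gripper": 60}]}}

```text
time_s: 27.28
tcp_pos: [533.1, 74.1, 87.9]
orientation: [-90.0, 0.0, -119.8]
ft_force: [5.1, -1.1, -1.2]
width: 0.743
```

```bash
python3 -c "
from h import *
pose()"
```

```text
t 27.275 p [533.09  74.15  87.92] o [ -89.97    0.02 -119.83] F [ 5.14 -1.14 -1.22] M [-0.07 -0.7   0.11] w 0.7433527309073839 q [ 1.56 30.   96.96 -0.   53.   31.39]
```

Emit:
{"name": "step_arm", "arguments": {"plan": [{"tx": 0,"ty": 0.0003,"tz": 0.0003,"rx": 0,"ry": 3,"rz": 0,"gripper": 60},{"tx": 0,"ty": 0,"tz": 0,"rx": 0,"ry": 0,"rz": 0,"gripper": 60}]}}

```text
time_s: 27.52
tcp_pos: [533.2, 74.1, 87.7]
orientation: [-90.0, 0.0, -122.8]
ft_force: [3.3, 1.3, 2.0]
width: 0.748
```

```bash
python3 -c "
from h import *
pose()"
```

```text
t 27.525 p [533.16  74.09  87.71] o [ -89.98    0.02 -122.83] F [3.34 1.26 1.99] M [ 0.18 -0.52  0.43] w 0.7483542770182533 q [ 1.55 30.03 96.95  0.01 52.99 34.37]
```

Emit:
{"name": "step_arm", "arguments": {"plan": [{"tx": 0,"ty": 0,"tz": 0,"rx": 0,"ry": 0,"rz": 0,"gripper": 60}]}}

```text
time_s: 27.65
tcp_pos: [533.1, 74.1, 87.7]
orientation: [-90.0, 0.0, -122.9]
ft_force: [3.9, 1.9, 1.7]
width: 0.748
```

```bash
python3 -c "
from h import *
pose()"
```

```text
t 27.65 p [533.13  74.07  87.68] o [ -89.99    0.02 -122.85] F [3.94 1.86 1.72] M [ 0.31 -0.61  0.46] w 0.74797196483474 q [ 1.55 30.03 96.95  0.01 52.99 34.4 ]
```

Emit:
{"name": "step_arm", "arguments": {"plan": [{"tx": 0,"ty": 0,"tz": 0.0002,"rx": 0,"ry": -1,"rz": 0,"gripper": 60},{"tx": 0,"ty": 0,"tz": 0,"rx": 0,"ry": 0,"rz": 0,"gripper": 60}]}}

```text
time_s: 27.9
tcp_pos: [533.1, 74.0, 87.7]
orientation: [-90.0, 0.0, -122.0]
ft_force: [3.2, 4.6, 4.0]
width: 0.743
```

```bash
python3 -c "
from h import *
pose()"
```

```text
t 27.9 p [533.13  74.03  87.7 ] o [ -90.01    0.02 -121.96] F [3.15 4.55 4.  ] M [ 0.73 -0.38 -0.17] w 0.7433080912616076 q [ 1.53 30.03 96.94  0.03 53.02 33.48]
```

Emit:
{"name": "step_arm", "arguments": {"plan": [{"tx": 0,"ty": 0,"tz": 0,"rx": 0,"ry": 0.6,"rz": 0,"gripper": 60},{"tx": 0,"ty": 0,"tz": 0,"rx": 0,"ry": 0,"rz": 0,"gripper": 60}]}}

```text
time_s: 28.15
tcp_pos: [533.1, 74.0, 87.7]
orientation: [-90.0, 0.0, -122.6]
ft_force: [2.4, 5.1, 4.7]
width: 0.744
```

```bash
python3 -c "
from h import *
pose()"
```

```text
t 28.15 p [533.1   74.01  87.66] o [ -90.      0.01 -122.6 ] F [2.38 5.11 4.68] M [ 0.88 -0.35  0.4 ] w 0.7435426184794822 q [ 1.54 30.04 96.94  0.01 53.02 34.14]
```

Emit:
{"name": "step_arm", "arguments": {"plan": [{"tx": 0,"ty": 0,"tz": 0,"rx": 0,"ry": -0.3,"rz": 0,"gripper": 60},{"tx": 0,"ty": 0,"tz": 0,"rx": 0,"ry": 0,"rz": 0,"gripper": 90},{"tx": 0,"ty": 0,"tz": 0,"rx": 0,"ry": 0,"rz": 0,"gripper": 95},{"tx": 0,"ty": 0,"tz": 0,"rx": 0,"ry": 0,"rz": 0,"gripper": 95}]}}

```text
time_s: 28.65
tcp_pos: [532.7, 73.8, 87.4]
orientation: [-90.0, -0.0, -122.3]
ft_force: [0.6, -0.1, 0.0]
width: 0.949
```

```bash
python3 look.py r 246 152 249 221
```

```text
t 28.65 p [532.69  73.75  87.39] o [ -90.04   -0.03 -122.31] F [ 0.57 -0.08  0.04] M [-0.04  0.06  0.04] w 0.9489049083962269 q [ 1.52 30.05 96.97 -0.01 53.03 33.84]
```

View pics/lookr.png

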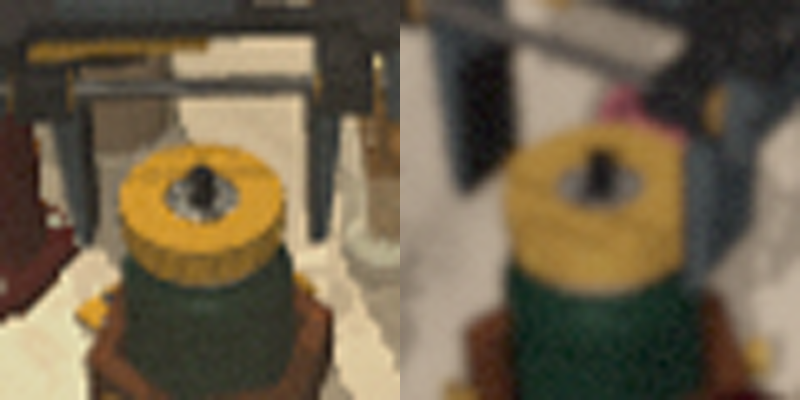

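Emit:
{"name": "step_arm", "arguments": {"plan": [{"tx": 0,"ty": -0.02,"tz": 0,"rx": 0,"ry": 0,"rz": 0,"gripper": 100},{"tx": 0,"ty": -0.04,"tz": 0,"rx": 0,"ry": 0,"rz": 0,"gripper": 100},{"tx": 0,"ty": -0.04,"tz": 0,"rx": 0,"ry": 0,"rz": 0,"gripper": 100},{"tx": 0,"ty": -0.02,"tz": 0,"rx": 0,"ry": 0,"rz": 0,"gripper": 100},{"tx": 0,"ty": 0,"tz": 0,"rx": 0,"ry": 0,"rz": 0,"gripper": 100},{"tx": 0,"ty": 0,"tz": 0,"rx": 0,"ry": 0,"rz": 0,"gripper": 100}]}}

```text
time_s: 29.55
tcp_pos: [532.6, 73.8, 206.8]
orientation: [-90.1, -0.0, -122.3]
ft_force: [-0.3, -0.1, -0.4]
width: 1.006
```

```bash
python3 look.py t 246 152 249 221
python3 - <<'E'
from h import *
w=grab_frame("wrist");crop(w,256,195,50,"w40.png",8);cv2.imwrite("pics/w40f.png",w["img"])
E
```

```text
t 29.55 p [532.61  73.83 206.78] o [ -90.05   -0.04 -122.3 ] F [-0.26 -0.12 -0.45] M [-0.02  0.06 -0.01] w 1.0058007101176099 q [ 1.53 21.28 89.35 -0.   69.44 33.83]
```

View pics/lookt.png

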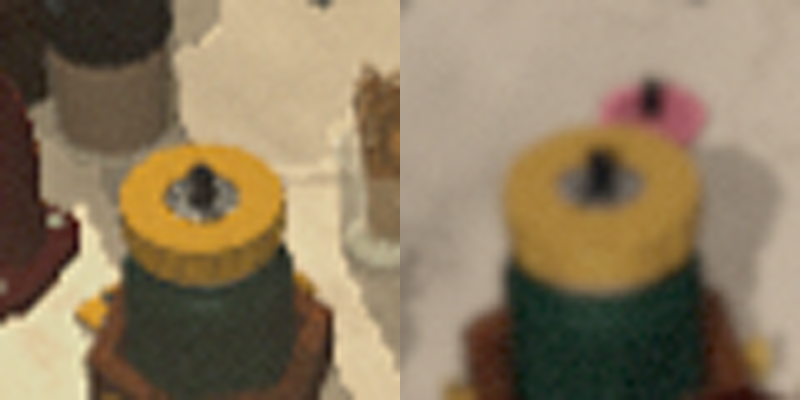

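View pics/w40f.png

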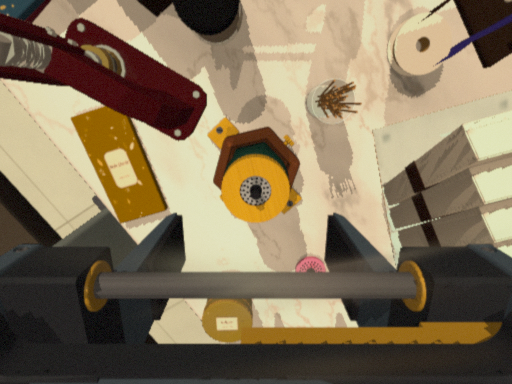

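The ring sits level and centred with the knob through its hole, the arm is clear, and the neighbouring goods look untouched. Handing in.

```bash
python3 -c "
from cell import job
print(job.close_job())"
```

```text
the job is handed in; nothing more can be done
None
```

The shaker is back together and the job is handed in at about 30 s of the 72 s. The sieve lies flat in the mouth on the red seal. The brass ring is over it, turned about 92° clockwise until it was tight, then let go.

**Last checks**
- **Fit:** the pictures show the ring level and centred, with the sieve's knob through its hole. The arm hung clear, with about 0 N on the wrist.
- **Height:** from the arm's position, the ring's lower edge is about 82.6 mm above the jar's underside, inside the snug range.
- **Other goods:** the drum, pick glass, spread jar and both look-alikes appeared undisturbed in the pictures.

**Checks that disagreed or fell short**
- **Tighter than asked:** the last turn read 0.43–0.46 N m, not the 0.2 N m called finger-tight. That means roughly 20–45 N on the sieve, close to its 45 N limit at the high end. I backed off 1° and checked with a small turn forward, which read 0.4 N m. I eased back 0.3° more before letting go.
- **Clamping not measured:** I judged it only from the torque and the height.
- **Fingertip position:** the fingertips appeared about 9 mm above the grasp point, not 19 mm below it as `r.finger_overhang` says. My first grasp of the sieve therefore closed above the knob. I moved nothing, and set the later heights from the pictures.

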